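Fit a scraper blade over its locating pin and lock it with the keeper

TASK

Fit the freshly honed blade from the honing stone into the bench scraper: lay it flat on the bed with the cutting edge to the front, and slide it back so that the notch in its tail goes over the locating pin and it is fully home against the pin, gently, because the carbide edge is brittle. Then swing the keeper right across so that its foot holds the blade down, and let go; leave the stone model and the white pot where they are.

Things in the scene. Friction and masses are not known exactly. Their poses are not given: they have to be found in the camera images.
- blade_center (a point): centre (half-way up) of the scraper blade: loose flat steel plate 120 long (x) x 40 wide (y) x 5 mm thick, about 140 g, lying flat along the honing stone. x points from the dark bevelled cutting edge (-60 mm) to the tail (+60 mm). Grip it across the 40 mm width, at the centre or up to 30 mm towards the cutting edge; its edges overhang the stone by about 8 mm, with 13 mm of free height below
- blade: the same blade, origin at the centre of its underside. In its tail end is an open notch 8 mm wide and 14 mm deep on the centre line, its mouth rounded with a 2 mm radius
- blade_notch (a point): point on the blade's underside where the pin's axis stands when the blade is fully home: on the centre line 49 mm from the blade's centre towards the tail, 3 mm (the pin's radius) short of the bottom of the notch
- scraper: bench scraper fixed to the worktop, grey cast base 148 x 90 x 12 mm; origin on the worktop, x to the rear, y to its left. Its aluminium bed (top at z = 30 mm, no side walls) is 60 mm wide from x = -4 to 76 mm; from x = -52 to -4 mm it is a 12 mm wide rib, so that fingers can hold the blade by its edges there (18 mm free height over the base). Blade home: its centre at x = 3 mm
- pin_line (a point): middle of the cross slot in the bed, level with the bed's top; axes as the scraper's. The one locating pin (steel, 6 mm thick, 9 mm high, on a brass slide) stands in this slot at x = 0, anywhere from y = -10 to +10 mm, set differently each time and not measured; it does not yield. Blade home: blade_notch at x = 0, y within 1 mm of the pin's, flat on the bed, blade's x axis along this x axis
- keeper (a joint): keeper angle, rad: 0 = swung out to the scraper's left, 1.5 = closed over the blade (end stop); grows anticlockwise seen from above; stays where left; 1.5 N at the knob turns it, up to 7 N with the foot on the blade. Its white nylon ball foot (16 mm) reaches 0.25 mm below the top of a blade lying flat, so it rides on with a light squeeze (about 6 N) and clamps it; it cannot pass a blade lying on the pin
- keeper_knob (a point): grip height on the keeper's upright black round knob, 15 mm thick: 66 mm above the worktop (knob's top 78 mm, bottom 47 mm), at the end of the keeper's arm, over the foot, 74.1 mm from the pivot axis
- keeper_pivot (a point): point on the keeper's vertical pivot axis, 40 mm above the worktop; axes as the scraper's. The 13 mm wide arm lies 40 to 47 mm up. Closed, the knob is at x = -61, y = -42 mm of this point
- stone_model_center (a point): middle of a small tan stone cast of a dental arch, 56 x 63 x 27 mm, standing loose behind the work; a bystander
- white_pot_center (a point): middle of a white screw pot, 48 mm across and 49 mm tall, standing loose behind the work; a bystander

How it is judged:
By the outcome, as a careful person would: the job done as asked, in the order asked, and still so for the second after the job is handed in, with the robot touching nothing.
It also fails if it takes over 67 s, if anything falls off the work surface, if the arm or the gripper's body presses on something with over 40 N, if the wrist force passes 120 N, or if a joint passes its speed limit or range.

ROBOT

A 7-joint arm with a two-finger parallel gripper is mounted at the origin on a cart in front of the work surface, level with it; the furniture and walls round the work are solid. World frame = base frame: x ahead of the robot, y to its left, z up, the work surface at z = 0. Lengths are in m, angles in degrees, forces in N, time in s.
With the tool pointing down it reaches from about 0.425 to 0.875 m from the base axis. Payload 4.7 kg.
Tool frame: the origin (TCP) lies at the very end of the fingers, on their centre line; the grasp point (between the pads) lies 19 mm behind it; z points along the fingers, y is the direction in which the jaws open and shut (so a half turn about z gives the same grasp; the last joint's range is limited). The gripper opens to 87 mm and grips with 3 to 60 N. Pads are 19 mm wide; open, the fingers measure 117 mm over their backs; the gripper's body (75 mm by 190 mm) begins 51 mm behind the grasp point.
Start: joints at [-76.14, 18.392, -4.016, 83.108, 1.295, 78.541, -3.26], TCP at [0.147, 0.633, 0.223] pointing down, gripper open.
Joint ranges: [-163.93, 163.93], [-17.29, 119.83], [-79.2, 71.16], [3.27, 140.29], [-89.18, 269.18], [5.43, 117.66], [-154.24, 154.24]. Speed limits (degrees/s): [147.25, 147.25, 180, 180, 180, 180, 180].

INTERFACE

Orientations are given as [roll, pitch, yaw] about the fixed x, y, z axes, in that order (R = Rz(yaw) Ry(pitch) Rx(roll)).
In Python, from cell import env gives the robot as it stands.
- The arm moves only by the tool servo_tool, never from a script. Its argument "increments" is a list that holds one entry, the list of rows, each a list of 7 numbers: the shift along the tool's x, y, z in m, then the turn, a rotation vector about the tool's x, y, z in degrees, then the opening, from -1 (shut) to 1 (fully open). In form: [[[dx, dy, dz, rx, ry, rz, fingers], ...]]. A call has 1 to 20 rows; each row is the pose to reach, as a shift and turn from the pose commanded when the call began, along the tool's axes at that moment; what a row does not reach only later rows make up. A row lasts 1/10 s, in which the tool goes at most 50 mm and 8.59 degrees, less where a joint would pass 70% of its speed; a pose out of reach is approached as far as the arm can. A call with a gripper value outside its range is refused whole. The fingers move at their own pace and stop on an object; "squeeze" is the grip in N (left out, the last holds). Time passes only in rows, so rows that repeat a pose let the fingers close. It gives the time, the measured TCP pose, the force and the opening at its end, in the units of the state.
- env.get_obs(): the state, without advancing time (a new reading comes with each control period).
- env.read_camera(name): name is "side" or "top" or "wrist"; returns a dict with "frame" (384x512x3 uint8, blue, green, red), "intrinsics" (3x3 intrinsics, pixels), "D" ([k1, k2, p1, p2, k3] as OpenCV has them; the pictures are not rectified), "rvec" (rotation vector, rad) and "tvec" (3), from world to camera coordinates, as OpenCV has them. Camera axes: x right, y down, z forward; pixel columns grow to the right and rows downward; lengths in m; the calibration is good to about 2 mm. A picture is of the moment at which its call begins. There is no depth.
- env.sign_off(): hands the job in, once; it reports no verdict.
The state is a dict: "time_s": time; "qpos": joint angles; "joint_velocities": joint speeds; "effort": joint torques, N m; "tool_pos": TCP position; "tool_rot": TCP orientation; "force": force on the tool from outside, world axes, zero at the start; "wrist_torque": the same for the moment, N m; "grip_width": finger opening in m.
Only numpy, scipy, OpenCV 4.12 (cv2) and the standard library are available. Lean on these libraries where they do the work, as an engineer would, in place of code of your own. Each camera call takes 0.05 s, during which the arm holds its last target.

## Working session

There is one attempt and no reset: what is moved stays moved. The work goes in short steps, Python scripts to look and compute and a tool call to move; the robot and the scene stay as the last step left them, time stands still between calls to the robot, and variables do not carry over. Pictures are saved under pics/ and viewed, and the job is handed in when it is done.

Besides the shell and the picture viewer there is one more tool, called after "Request:" as name([rows], argument=value, ...), one row to a line, values as JSON. servo_tool: Moves the arm, as the interface text tells. Its arguments: {"type":"object","properties":{"increments":{"type":"array","items":{"type":"array","items":{"type":"array","items":{"type":"number"}}}},"squeeze":{"type":"number"}},"required":["increments"]}

```bash
ls; mkdir -p pics; cat > h.py <<'E'
import numpy as np, cv2
from cell import env
def snap(n,f):
    c=env.read_camera(n); cv2.imwrite('pics/'+f,c['frame']); return c
def proj(c,P):
    return cv2.projectPoints(np.array(P,float).reshape(-1,3),c['rvec'],c['tvec'],c['intrinsics'],np.array(c['D']))[0].reshape(-1,2)
def ray(c,uv):
    n=cv2.undistortPoints(np.array(uv,float).reshape(-1,1,2),c['intrinsics'],np.array(c['D'])).reshape(-1,2)
    R=cv2.Rodrigues(np.array(c['rvec'],float))[0]; t=np.array(c['tvec'],float).reshape(3)
    d=np.c_[n,np.ones(len(n))]@R
    return -R.T@t,d
def onz(c,uv,z):
    o,d=ray(c,uv); return o+d*((z-o[2])/d[:,2])[:,None]
E
python3 - <<'E'
from h import *
import pickle
D={}
for n in ['side','top','wrist']:
    D[n]=snap(n,n+'0.png'); print(n,ray(D[n],[[256,192]]))
pickle.dump(D,open('c0.pkl','wb'))
print(env.get_obs())
E
```

```text
pics
side (array([0.3931954 , 0.68256353, 0.49109225]), array([[ 0.30830429, -0.81319017, -0.49366059]]))
top (array([0.45543367, 0.00469425, 1.04321718]), array([[ 0.19149182, -0.00584369, -0.98160186]]))
wrist (array([0.08247006, 0.64795486, 0.38457754]), array([[ 0.2139633 , -0.05492727, -0.97556375]]))
{'time_s': 0.15, 'qpos': array([-76.13983841,  18.42907602,  -4.01528334,  83.15899937,
         1.2944184 ,  78.53876476,  -3.26065827]), 'joint_velocities': array([ 0.10394248, -0.15266575, -0.08197346, -0.31549805,  0.0529001 ,
        0.0051549 , -0.09810816]), 'effort': array([-1.14220682e-04, -4.91799009e+01, -4.04589968e-01, -3.12875712e+01,
       -6.40156260e-02,  4.05335566e-02,  1.03628611e-04]), 'tool_pos': array([0.14674901, 0.63280091, 0.22171394]), 'tool_rot': array([-1.79918340e+02,  4.46758147e-03,  1.66948229e+02]), 'force': array([-0.70053118, -0.34342588, -1.38683896]), 'wrist_torque': array([-0.01343443,  0.00123225,  0.00563135]), 'grip_width': 0.087305857051843}
```

View pics/top0.png

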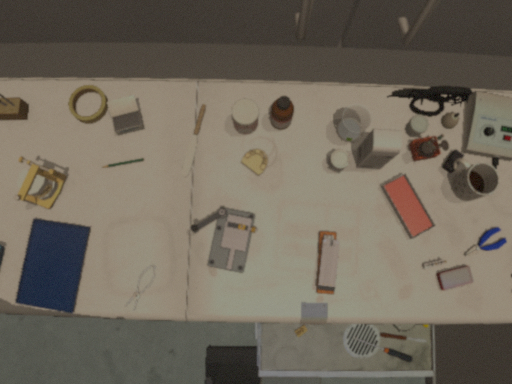

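View pics/side0.png

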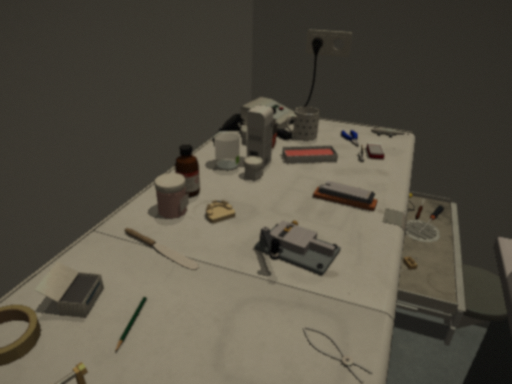

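View pics/wrist0.png

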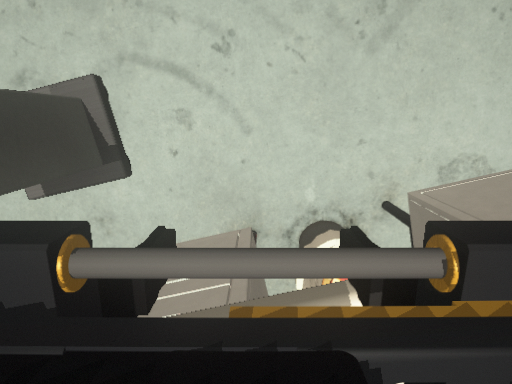

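The top view shows the scraper near (232,240) with the keeper swung out to (196,228), and the blade on the stone near (328,262). The cast is at (255,160) and the white pot is near (338,159) or (245,115). I'll zoom in.

```bash
python3 - <<'E'
from h import *
import pickle
D=pickle.load(open('c0.pkl','rb'))
t=D['top']['frame']; cv2.imwrite('pics/tz.png',np.hstack([cv2.resize(t[190:290,180:275],None,fx=5,fy=5,interpolation=cv2.INTER_CUBIC)[:500],cv2.resize(t[215:315,300:355],None,fx=5,fy=5,interpolation=cv2.INTER_CUBIC)]))
s=D['side']['frame']; cv2.imwrite('pics/sz.png',cv2.resize(s[170:290,230:390],None,fx=5,fy=5,interpolation=cv2.INTER_CUBIC))
print(onz(D['top'],[[256,192],[328,262],[232,240],[255,160],[338,159],[245,115]],0.0).round(3))
E
```

```text
[[ 0.659 -0.002  0.   ]
 [ 0.489 -0.181  0.   ]
 [ 0.538  0.055  0.   ]
 [ 0.742  0.003  0.   ]
 [ 0.75  -0.209  0.   ]
 [ 0.862  0.031  0.   ]]
```

View pics/tz.png

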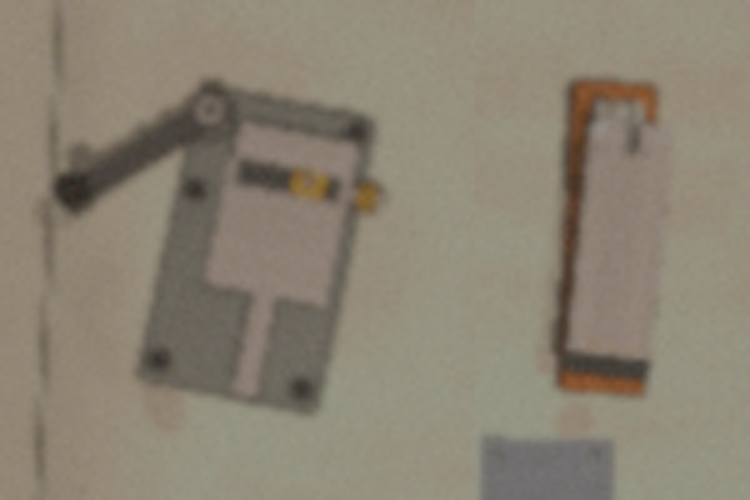

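View pics/sz.png

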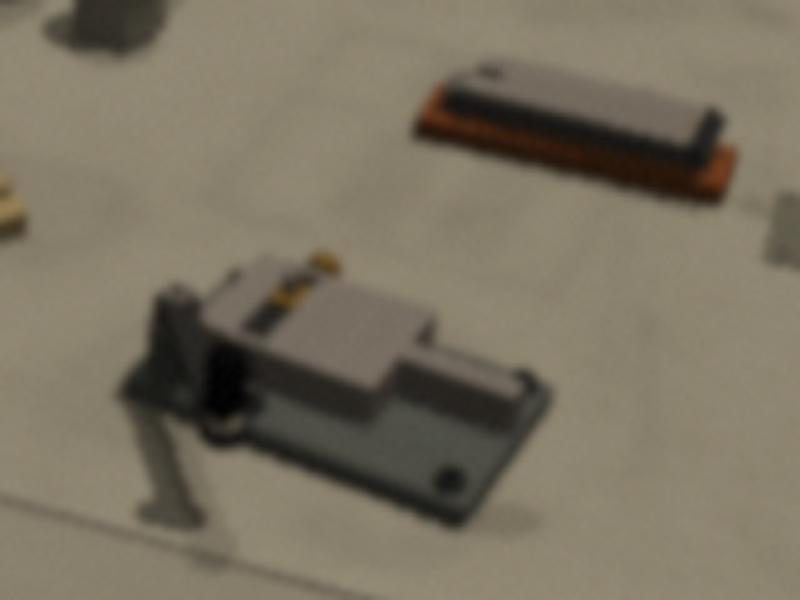

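```bash
cat >> h.py <<'E'
from scipy.spatial.transform import Rotation as Ro
def rpy(r): return Ro.from_euler('xyz',r,degrees=True)
def plan(pos,yaw,start=None):
    """row from commanded pose start (pos,rpy) to world pos, yaw, tool down"""
    o=env.get_obs()
    p0,r0=start if start else (o['tool_pos'],o['tool_rot'])
    R0=rpy(r0); R1=rpy([180,0,yaw])
    s=R0.inv().apply(np.array(pos)-p0); v=(R0.inv()*R1).as_rotvec(degrees=True)
    return s.round(4),v.round(2)
E
python3 - <<'E'
from h import *
print(plan([.45,.32,.24],80)); print(plan([.46,.05,.22],-10,([.45,.32,.24],[180,0,80])))
E
```

```text
(array([-0.3661, -0.2363, -0.0179]), array([-6.000e-02,  7.000e-02,  8.695e+01]))
(array([-0.2642,  0.0567,  0.02  ]), array([-0., -0., 90.]))
```

Request:
servo_tool([
  [[-0.366,-0.236,-0.018,0,0,87,1],[-0.366,-0.236,-0.018,0,0,87,1],[-0.366,-0.236,-0.018,0,0,87,1],[-0.366,-0.236,-0.018,0,0,87,1],[-0.366,-0.236,-0.018,0,0,87,1],[-0.366,-0.236,-0.018,0,0,87,1],[-0.366,-0.236,-0.018,0,0,87,1],[-0.366,-0.236,-0.018,0,0,87,1],[-0.366,-0.236,-0.018,0,0,87,1],[-0.366,-0.236,-0.018,0,0,87,1],[-0.366,-0.236,-0.018,0,0,87,1],[-0.366,-0.236,-0.018,0,0,87,1]],
])

```text
time_s: 1.35
tool_pos: [0.4493, 0.3214, 0.2403]
tool_rot: [-180.0, 0.0, 80.2]
force: [-0.4, -0.1, -0.5]
grip_width: 0.0873
```

Request:
servo_tool([
  [[-0.264,0.057,0.02,0,0,90,1],[-0.264,0.057,0.02,0,0,90,1],[-0.264,0.057,0.02,0,0,90,1],[-0.264,0.057,0.02,0,0,90,1],[-0.264,0.057,0.02,0,0,90,1],[-0.264,0.057,0.02,0,0,90,1],[-0.264,0.057,0.02,0,0,90,1],[-0.264,0.057,0.02,0,0,90,1],[-0.264,0.057,0.02,0,0,90,1],[-0.264,0.057,0.02,0,0,90,1],[-0.264,0.057,0.02,0,0,90,1],[-0.264,0.057,0.02,0,0,90,1],[-0.264,0.057,0.02,0,0,90,1]],
])

```text
time_s: 2.65
tool_pos: [0.4599, 0.0517, 0.2205]
tool_rot: [-180.0, -0.0, -9.8]
force: [0.2, 0.6, 0.3]
grip_width: 0.0872
```

```bash
python3 - <<'E'
from h import *
import pickle
c=snap('wrist','w1.png'); pickle.dump(c,open('w1.pkl','wb')); o=env.get_obs();print(o['tool_pos'],o['tool_rot'],o['qpos'],ray(c,[[256,192]]))
E
```

```text
[0.45996233 0.05147426 0.22052443] [-1.79997684e+02  1.17965912e-03 -9.81047468e+00] [ -39.68622444   -6.12838703   28.24470144  109.507691      2.98307694
   75.91422835 -112.11531194] (array([0.52437106, 0.04064247, 0.38353357]), array([[-0.21548574,  0.04266017, -0.97584216]]))
```

View pics/w1.png

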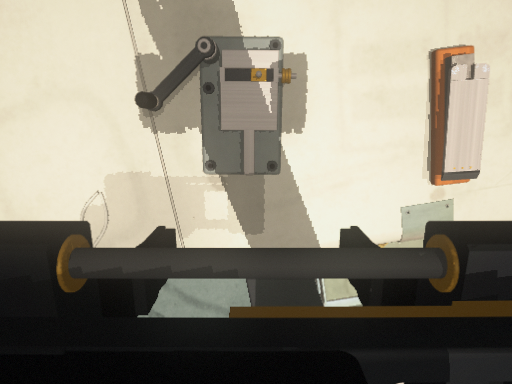

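The wrist view shows the scraper at (242,105), pin slide at (258,75), knob at (148,101), pivot at (206,47), and blade at (465,122).

```bash
python3 - <<'E'
from h import *
import pickle
c=pickle.load(open('w1.pkl','rb'));f=c['frame']
cv2.imwrite('pics/w1a.png',cv2.resize(f[30:180,130:310],None,fx=4,fy=4,interpolation=cv2.INTER_CUBIC))
cv2.imwrite('pics/w1b.png',cv2.resize(f[35:195,415:512],None,fx=4,fy=3.7,interpolation=cv2.INTER_CUBIC))
E
```

```text
(no output)
```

View pics/w1a.png

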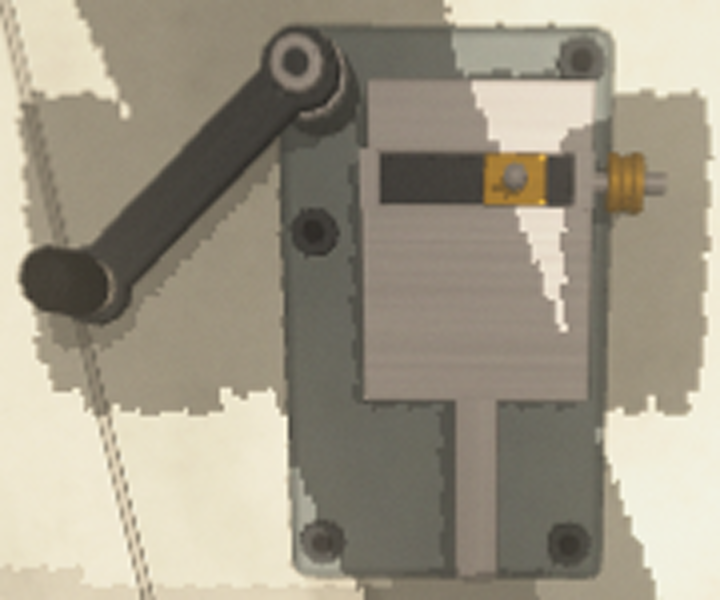

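View pics/w1b.png

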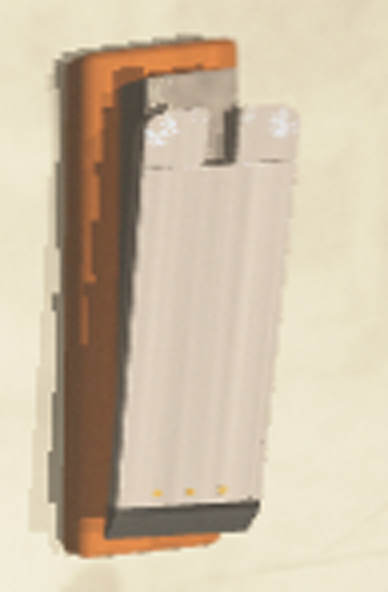

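```bash
python3 - <<'E'
from h import *
import pickle
c=pickle.load(open('w1.pkl','rb'))
a=lambda L:np.array(L,float)/4-.125*3+[130,30]
b=onz(c,a([[368,80],[592,80],[588,400],[363,400],[458,576],[495,576]]),.03)
print(b.round(4)); 
print('sizes',[np.linalg.norm(b[i]-b[j]).round(4) for i,j in [(0,1),(1,2),(2,3),(3,0),(4,5)]])
for i,j in [(3,0),(2,1)]: d=b[j]-b[i]; print('yaw',np.degrees(np.arctan2(d[1],d[0])))
for i,j in [(1,0),(2,3)]: d=b[j]-b[i]; print('yawy',np.degrees(np.arctan2(-d[0],d[1])))
# pose fit
loc=np.array([[76,30],[76,-30],[-4,-30],[-4,30],[-52,6],[-52,-6]])/1e3
def fit(loc,w):
    lc=loc-loc.mean(0);wc=w-w.mean(0)
    th=np.arctan2((lc[:,0]*wc[:,1]-lc[:,1]*wc[:,0]).sum(),(lc*wc).sum())
    R=np.array([[np.cos(th),-np.sin(th)],[np.sin(th),np.cos(th)]]); t=w.mean(0)-R@loc.mean(0)
    print('fit',np.degrees(th),t,'res',np.abs(w-(loc@R.T+t)).max()); return th,R,t
th,R,t=fit(loc,b[:,:2])
for z,p in [(.039,[514,174]),(.030,[516,190])]:
    P=onz(c,a([p]),z)[0,:2]; print('pin',z,P,'local',R.T@(P-t))
for nm,z,p in [('knob',.078,[45,280]),('pivot',.05,[296,62])]:
    P=onz(c,a([p]),z)[0,:2]; print(nm,P,R.T@(P-t))
# blade
bb=lambda L:np.array(L,float)/[4,3.7]-.37+[415,35]
q=[[145,108],[298,106],[262,502],[118,505],[247,534],[106,532]]
for zt in [.02,.025,.03,.035]:
    B=onz(c,bb(q),zt); print(zt,B[:,:2].round(4).tolist(),np.linalg.norm(B[0]-B[1]),np.linalg.norm(B[4]-B[5]),np.linalg.norm((B[0]+B[1]-B[4]-B[5])/2))
E
```

```text
[[0.5974 0.065  0.03  ]
 [0.5877 0.0093 0.03  ]
 [0.5097 0.0227 0.03  ]
 [0.5199 0.0818 0.03  ]
 [0.4689 0.0654 0.03  ]
 [0.4672 0.0554 0.03  ]]
sizes [np.float64(0.0566), np.float64(0.0792), np.float64(0.06), np.float64(0.0793), np.float64(0.0102)]
yaw -12.254824412477063
yaw -9.786676640986848
yawy -9.8695386824949
yawy -9.847765457397696
fit -10.49696768335572 [0.51859338 0.051144  ] res 0.0018167799481994679
pin 0.039 [0.56786016 0.03269016] local [ 0.05180427 -0.00916941]
pin 0.03 [0.56508296 0.03263728] local [ 0.04908317 -0.00972736]
knob [0.55901051 0.14185682] [0.02321435 0.09655804]
pivot [0.60014649 0.079682  ] [0.07498913 0.04291804]
0.02 [[0.5454, -0.1694], [0.5393, -0.2097], [0.4256, -0.1988], [0.4316, -0.158], [0.4162, -0.1944], [0.4237, -0.1543]] 0.04074751423244846 0.0408430883291173 0.12330525464436919
0.025 [[0.5451, -0.1665], [0.5391, -0.2063], [0.4269, -0.1955], [0.4329, -0.1553], [0.4177, -0.1912], [0.4251, -0.1516]] 0.040187077482499924 0.04028133706374069 0.12160932797335207
0.03 [[0.5448, -0.1636], [0.5389, -0.2028], [0.4283, -0.1922], [0.4342, -0.1525], [0.4192, -0.188], [0.4265, -0.1489]] 0.039626640732551476 0.03971958579836407 0.11991340130233483
0.035 [[0.5445, -0.1607], [0.5387, -0.1994], [0.4297, -0.1889], [0.4355, -0.1498], [0.4207, -0.1847], [0.4279, -0.1462]] 0.03906620398260294 0.039157834532987434 0.11821747463131757
```

```bash
python3 - <<'E'
from h import *
print(plan([.450,-.172,.13],-7))
E
```

```text
(array([0.0283, 0.2219, 0.0905]), array([-0.  ,  0.  , -2.81]))
```

Request:
servo_tool([
  [[0.028,0.222,0,0,0,-2.8,1],[0.028,0.222,0,0,0,-2.8,1],[0.028,0.222,0.02,0,0,-2.8,1],[0.028,0.222,0.04,0,0,-2.8,1],[0.028,0.222,0.06,0,0,-2.8,1],[0.028,0.222,0.09,0,0,-2.8,1],[0.028,0.222,0.09,0,0,-2.8,1],[0.028,0.222,0.09,0,0,-2.8,1]],
])

```text
time_s: 3.5
tool_pos: [0.4491, -0.172, 0.1309]
tool_rot: [180.0, 0.0, -7.1]
force: [-0.2, -0.2, 0.3]
grip_width: 0.0872
```

```bash
python3 - <<'E'
from h import *
import pickle
c=snap('wrist','w2.png'); pickle.dump(c,open('w2.pkl','wb')); o=env.get_obs();print(o['tool_pos'],o['tool_rot'],o['qpos'],ray(c,[[256,192]]))
E
```

```text
[ 0.4499873  -0.17199377  0.13170366] [-1.79998665e+02 -7.57329434e-02 -7.10210039e+00] [-28.20210077   0.8146635   46.87360609 114.45987923  -0.67472654
  64.91078274 -78.1481473 ] (array([ 0.51410025, -0.18004911,  0.29381285]), array([[-0.21790437,  0.03259001, -0.97569335]]))
```

View pics/w2.png

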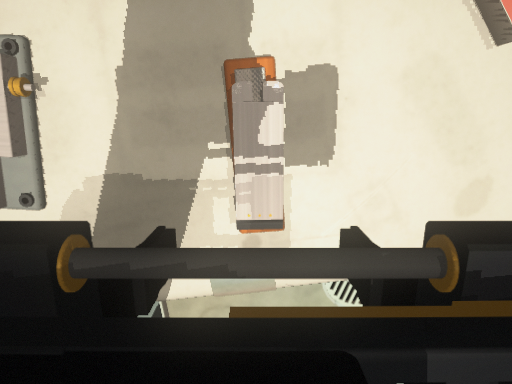

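```bash
python3 - <<'E'
from h import *
import pickle
c=pickle.load(open('w2.pkl','rb'));f=c['frame']
cv2.imwrite('pics/w2a.png',cv2.resize(f[45:240,205:305],None,fx=5,fy=3,interpolation=cv2.INTER_CUBIC))
print(proj(c,[[.45,-.172,.1317]]))
E
```

```text
[[257.7245162  243.29527569]]
```

View pics/w2a.png

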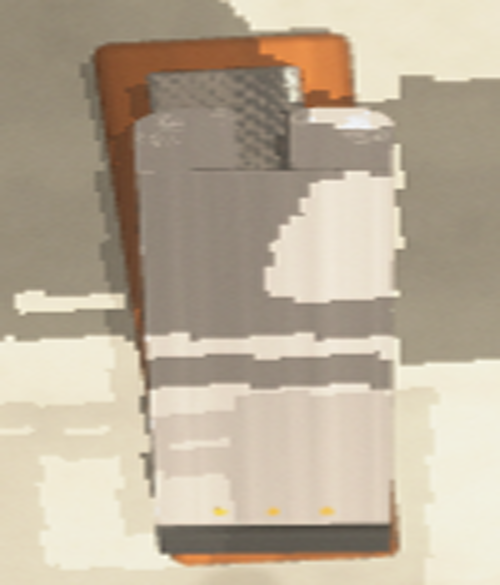

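```bash
python3 - <<'E'
from h import *
import pickle
c1=pickle.load(open('w1.pkl','rb'));c=pickle.load(open('w2.pkl','rb'))
A=lambda L:np.array(L,float)/[5,3]-[.4,.33]+[205,45]
bb=lambda L:np.array(L,float)/[4,3.7]-.37+[415,35]
q2=A([[135,109],[398,109],[390,525],[157,525]]); q1=bb([[145,108],[298,106],[262,502],[118,505]])
o1,d1=ray(c1,q1);o2,d2=ray(c,q2)
for a,b in zip(d1,d2):
    s=np.linalg.lstsq(np.c_[a,-b],o2-o1,rcond=None)[0]; P=o1+a*s[0];Q=o2+b*s[1]; print(P.round(4),Q.round(4))
for z in [.026,.028,.03,.032]:
    B=onz(c,q2,z); m=(B[0]+B[1])/2; n=(B[2]+B[3])/2; d=m-n
    print(z,'w',np.linalg.norm(B[0]-B[1]),np.linalg.norm(B[2]-B[3]),'L',np.linalg.norm(d),'yaw mid',np.degrees(np.arctan2(d[1],d[0])),'tailmid',m[:2].round(4),'front',n[:2].round(4))
    for i,j in [(3,0),(2,1)]:
        e=B[j]-B[i]; print('  edge yaw',np.degrees(np.arctan2(e[1],e[0])))
E
```

```text
[ 0.5448 -0.1637  0.0299] [ 0.5444 -0.1637  0.0298]
[ 0.539  -0.2039  0.0284] [ 0.5394 -0.204   0.0284]
[ 0.429  -0.1906  0.0325] [ 0.4292 -0.1905  0.0325]
[ 0.4347 -0.1515  0.0319] [ 0.434  -0.1515  0.0321]
0.026 w 0.041072247723341136 0.04024759484656237 L 0.11334208534317003 yaw mid -6.581030032560519 tailmid [ 0.5422 -0.1838] front [ 0.4296 -0.1708]
  edge yaw -6.372660972929468
  edge yaw -6.789438176791703
0.028 w 0.040765524219335714 0.03994702976908519 L 0.11249565780402226 yaw mid -6.581030032560514 tailmid [ 0.542  -0.1838] front [ 0.4303 -0.1709]
  edge yaw -6.372660972929478
  edge yaw -6.789438176791704
0.03 w 0.04045880071533034 0.039646464691608006 L 0.1116492302648745 yaw mid -6.58103003256051 tailmid [ 0.5418 -0.1838] front [ 0.4309 -0.171 ]
  edge yaw -6.372660972929463
  edge yaw -6.789438176791717
0.032 w 0.04015207721132492 0.03934589961413085 L 0.11080280272572664 yaw mid -6.581030032560511 tailmid [ 0.5416 -0.1837] front [ 0.4315 -0.171 ]
  edge yaw -6.372660972929461
  edge yaw -6.7894381767917
```

```bash
python3 - <<'E'
from h import *
print(plan([.4554,-.1738,.0145],-6.6))
E
```

```text
(array([0.0054, 0.0011, 0.1172]), array([-0.  , -0.08, -0.5 ]))
```

Request:
servo_tool([
  [[0.005,0.001,0.04,0,0,-0.5,1],[0.005,0.001,0.075,0,0,-0.5,1],[0.005,0.001,0.095,0,0,-0.5,1],[0.005,0.001,0.105,0,0,-0.5,1],[0.005,0.001,0.112,0,0,-0.5,1],[0.005,0.001,0.114,0,0,-0.5,1],[0.005,0.001,0.114,0,0,-0.5,1],[0.005,0.001,0.114,0,0,-0.5,1]],
])

```text
time_s: 4.35
tool_pos: [0.4547, -0.1744, 0.0176]
tool_rot: [-180.0, -0.1, -6.7]
force: [0.3, -0.8, 0.4]
grip_width: 0.0869
```

```bash
python3 - <<'E'
from h import *
import pickle
c=snap('wrist','w3.png'); pickle.dump(c,open('w3.pkl','wb')); o=env.get_obs();print(o['tool_pos'],o['tool_rot'],o['force'])
print(plan([.4554,-.1738,.0145],-6.6))
E
```

```text
[ 0.45462561 -0.17441532  0.01745962] [-1.79974837e+02 -1.08109516e-01 -6.74543049e+00] [-0.41607106 -0.53836267 -0.1863538 ]
(array([ 0.0007, -0.0007,  0.003 ]), array([-0.03, -0.11, -0.15]))
```

View pics/w3.png

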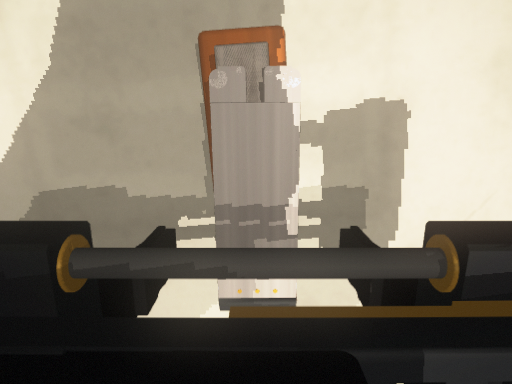

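Request:
servo_tool([
  [[0.0007,0,0.0015,0,0,0,1],[0.0007,0,0.003,0,0,0,1],[0.0007,0,0.003,0,0,0,0],[0.0007,0,0.003,0,0,0,-1],[0.0007,0,0.003,0,0,0,-1],[0.0007,0,0.003,0,0,0,-1],[0.0007,0,0.003,0,0,0,-1],[0.0007,0,0.003,0,0,0,-1],[0.0007,0,0.003,0,0,0,-1],[0.0007,0,0.003,0,0,0,-1],[0.0007,0,0.003,0,0,0,-1]],
], squeeze=25)

```text
time_s: 5.5
tool_pos: [0.4545, -0.1744, 0.0136]
tool_rot: [-180.0, -0.0, -6.7]
force: [0.5, -0.7, 0.3]
grip_width: 0.0394
```

```bash
python3 - <<'E'
from h import *
print(plan([.458,.0525,.10],-9.8)); o=env.get_obs();print(o['tool_pos'],o['grip_width'])
E
```

```text
(array([-0.0232, -0.2257, -0.0864]), array([-0.01, -0.  ,  3.05]))
[ 0.45451495 -0.17438463  0.01356168] 0.039446461454558386
```

Request:
servo_tool([
  [[0,0,-0.01,0,0,0,-1],[0,0,-0.03,0,0,0,-1],[0,0,-0.06,0,0,0,-1],[-0.005,-0.03,-0.086,0,0,1,-1],[-0.012,-0.07,-0.086,0,0,2,-1],[-0.017,-0.11,-0.086,0,0,3,-1],[-0.02,-0.15,-0.086,0,0,3.1,-1],[-0.023,-0.19,-0.086,0,0,3.1,-1],[-0.023,-0.215,-0.086,0,0,3.1,-1],[-0.023,-0.226,-0.086,0,0,3.1,-1],[-0.023,-0.226,-0.086,0,0,3.1,-1],[-0.023,-0.226,-0.086,0,0,3.1,-1]],
], squeeze=30)

```text
time_s: 6.7
tool_pos: [0.4582, 0.0511, 0.0997]
tool_rot: [180.0, -0.0, -9.9]
force: [0.0, -0.4, -1.8]
grip_width: 0.0393
```

```bash
python3 - <<'E'
from h import *
import pickle
c=snap('wrist','w4.png'); pickle.dump(c,open('w4.pkl','wb')); o=env.get_obs();print(o['tool_pos'],o['tool_rot'],o['force'],o['grip_width'],o['qpos'])
cv2.imwrite('pics/w4a.png',cv2.resize(c['frame'][10:240,110:320],None,fx=3,fy=2.6,interpolation=cv2.INTER_CUBIC))
E
```

```text
[0.4581773  0.05076767 0.09960891] [ 1.79965138e+02  3.66957394e-03 -1.00045167e+01] [ 0.37819657 -0.8704262  -0.81863736] 0.03947835622165062 [ -44.43396398    0.43403789   35.26007127  118.68159376   -0.25026509
   60.97914539 -109.05771095]
```

View pics/w4a.png

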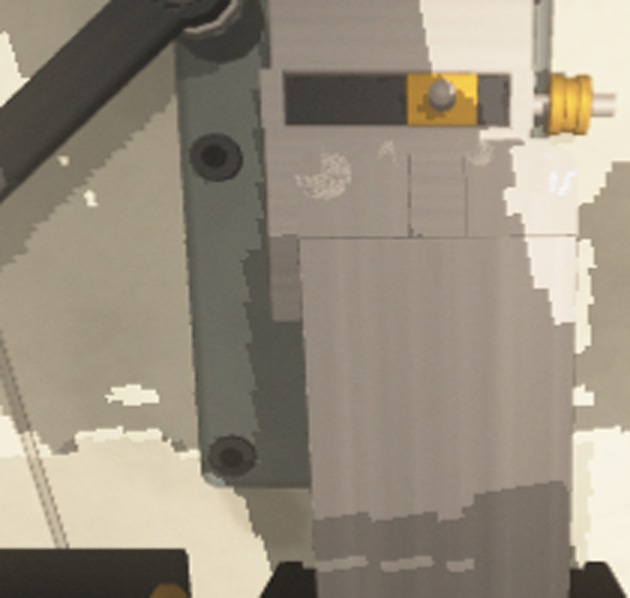

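```bash
python3 - <<'E'
from h import *
import pickle
c=pickle.load(open('w4.pkl','rb'))
A=lambda L:np.array(L,float)/[3,2.6]-[.33,.31]+[110,10]
def yaw(a,b): d=b-a; return np.degrees(np.arctan2(d[1],d[0]))
zt=.1166
B=onz(c,A([[316,560],[302,245],[570,560],[577,245]]),zt); print('blade edges yaw',yaw(B[0],B[1]),yaw(B[2],B[3]),np.linalg.norm(B[1]-B[3]))
N=onz(c,A([[409,225],[409,160],[466,225],[466,160]]),zt); print('notch',N[:,:2].round(4),yaw(N[0],N[1]),yaw(N[2],N[3]),np.linalg.norm(N[0]-N[2]))
S=onz(c,A([[285,72],[510,72],[285,126],[510,126]]),.03); print('slot y-yaw',yaw(S[1],S[0])-90,yaw(S[3],S[2])-90,'mid',S.mean(0),np.linalg.norm(S[0]-S[1]),np.linalg.norm(S[0]-S[2]))
bed=onz(c,A([[261,70],[272,320]]),.03); print('bed left yaw',yaw(bed[1],bed[0]),bed)
base=onz(c,A([[178,60],[202,465]]),.012); print('base left yaw',yaw(base[1],base[0]))
p=onz(c,A([[441,91]]),.039)[0]; print('pin',p)
E
```

```text
blade edges yaw -9.70894432041939 -9.303787028164972 0.039663716903124965
notch [[0.5327 0.0432]
 [0.5427 0.0413]
 [0.5313 0.0351]
 [0.5413 0.0334]] -10.490738690773735 -9.721049414758811 0.00817569275549397
slot y-yaw -10.073299769607672 -10.067877740631516 mid [0.56945683 0.04198572 0.03      ] 0.04946223882204403 0.012828388025999839
bed left yaw -10.117860088990472 [[0.58147342 0.07025025 0.03      ]
 [0.52013482 0.08119605 0.03      ]]
base left yaw -10.447268107762604
pin [0.56784307 0.03246986 0.039     ]
```

```bash
python3 - <<'E'
from h import *
import pickle
c=pickle.load(open('w4.pkl','rb'))
A=lambda L:np.array(L,float)/[3,2.6]-[.33,.31]+[110,10]
y=np.radians(-10.1);u=np.array([np.cos(y),np.sin(y)]);v=np.array([-u[1],u[0]])
nb=onz(c,A([[437,237]]),.1166)[0,:2]; pin=np.array([.56784,.03247]); T=np.array([.45818,.05077])
print('nb-TCP',(nb-T)@u,(nb-T)@v,'pin-TCP',(pin-T)@u,(pin-T)@v)
# target: notch bottom 20mm short of home
E
```

```text
nb-TCP 0.07281514349640873 0.001587517067967167 pin-TCP 0.11116982980348013 0.0012143069897151187
```

Request:
servo_tool([
  [[0.005,0.0003,0.01,0,0,0.1,-1],[0.011,0.0003,0.03,0,0,0.1,-1],[0.0165,0.0003,0.05,0,0,0.1,-1],[0.0165,0.0003,0.064,0,0,0.1,-1],[0.0165,0.0003,0.071,0,0,0.1,-1],[0.0165,0.0003,0.074,0,0,0.1,-1],[0.0165,0.0003,0.0755,0,0,0.1,-1],[0.0165,0.0003,0.0755,0,0,0.1,-1],[0.0165,0.0003,0.0755,0,0,0.1,-1]],
])

```text
time_s: 7.65
tool_pos: [0.475, 0.0498, 0.0247]
tool_rot: [-180.0, -0.1, -9.9]
force: [0.1, 0.8, -0.7]
grip_width: 0.0393
```

```bash
python3 - <<'E'
from h import *
import pickle
c=snap('wrist','w5.png'); pickle.dump(c,open('w5.pkl','wb')); o=env.get_obs();print(o['tool_pos'],o['tool_rot'],o['force'],o['grip_width'],o['wrist_torque'])
cv2.imwrite('pics/w5a.png',cv2.resize(c['frame'][10:160,170:330],None,fx=5,fy=4,interpolation=cv2.INTER_CUBIC))
s=snap('side','s5.png')
cv2.imwrite('pics/s5a.png',cv2.resize(s['frame'][180:290,220:380],None,fx=5,fy=5,interpolation=cv2.INTER_CUBIC))
E
```

```text
[0.47490039 0.04980253 0.02464346] [-1.79950596e+02 -5.90252091e-02 -9.94620724e+00] [ 0.0157883   0.39896249 -0.58599405] 0.039418815991494896 [-0.05149596  0.17278016 -0.00902567]
```

View pics/w5a.png

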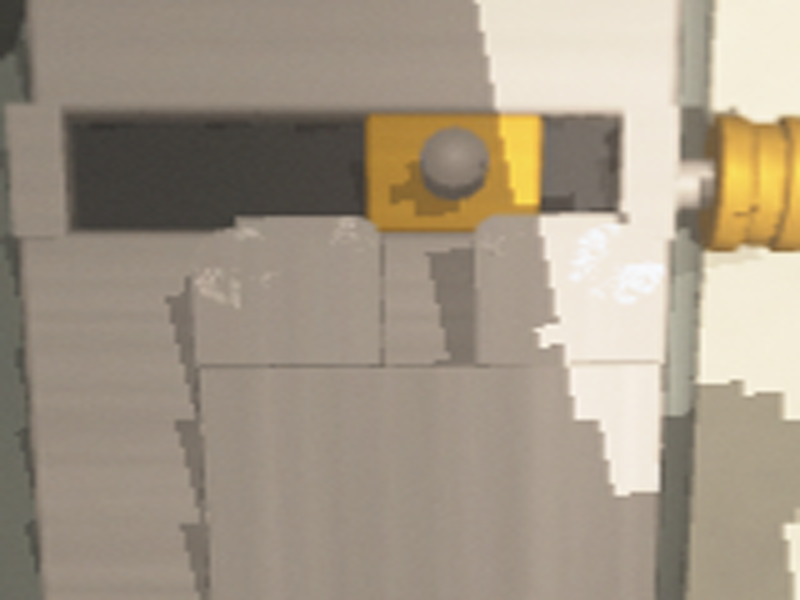

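View pics/s5a.png

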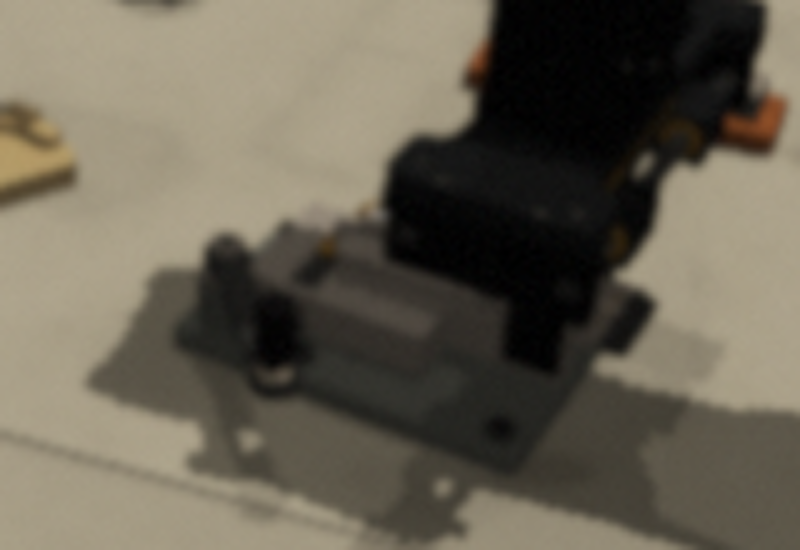

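```bash
python3 - <<'E'
from h import *
import pickle
c=pickle.load(open('w5.pkl','rb'))
A=lambda L:np.array(L,float)/[5,4]-[.4,.375]+[170,10]
def yaw(a,b): d=b-a; return np.degrees(np.arctan2(d[1],d[0]))
y=np.radians(-10.1);u=np.array([np.cos(y),np.sin(y)]);v=np.array([-u[1],u[0]])
T=np.array([.4749,.0498])
f=lambda P:np.round([(P[:2]-T)@u*1e3,(P[:2]-T)@v*1e3],2)
zt=.0247+.017
B=onz(c,A([[206,580],[197,310],[661,580],[668,300]]),zt); print('edges',yaw(B[0],B[1]),yaw(B[2],B[3]),np.linalg.norm(B[1]-B[3]),f((B[1]+B[3])/2),f((B[0]+B[2])/2))
N=onz(c,A([[383,350],[380,250],[475,350],[477,250],[429,365],[290,216]]),zt); print('notch',[f(n) for n in N],yaw(N[0],N[1]),yaw(N[2],N[3]))
S=onz(c,A([[66,112],[622,112],[68,230]]),.03); print('slot yaw',yaw(S[1],S[0])-90,[f(s) for s in S])
p=onz(c,A([[455,158]]),.039)[0]; print('pin',p,f(p), 'brass mid',f(onz(c,A([[455,170]]),.03)[0]))
bl=onz(c,A([[30,70],[40,590]]),.03); print('bed left yaw',yaw(bl[1],bl[0]))
E
```

```text
edges -10.412842325160895 -9.362553262175842 0.04027459239797283 [79.05  0.92] [49.75  0.8 ]
notch [array([74.42,  5.15]), array([84.57,  5.34]), array([74.43, -2.77]), array([84.58, -2.87]), array([72.87,  1.19]), array([87.95, 12.9 ])] -9.051706822094332 -10.698890524530263
slot yaw -10.109445771071634 [array([100.73,  33.78]), array([100.72, -15.98]), array([88.29, 34.23])]
pin [0.56742447 0.03230372 0.039     ] [94.16 -1.  ] brass mid [94.65 -1.07]
bed left yaw -12.384551662644183
```

Request:
servo_tool([
  [[0,0.001,0,0,0,0.1,-1],[0,0.0021,0,0,0,0.2,-1],[0,0.0021,0.0015,0,0,0.2,-1],[0,0.0021,0.003,0,0,0.2,-1],[0,0.0021,0.004,0,0,0.2,-1],[0,0.0021,0.0045,0,0,0.2,-1],[0,0.0021,0.0045,0,0,0.2,-1]],
])

```text
time_s: 8.45
tool_pos: [0.474, 0.0475, 0.0194]
tool_rot: [180.0, 0.0, -10.2]
force: [-0.8, -0.1, -1.0]
grip_width: 0.0391
```

```bash
python3 - <<'E'
from h import *
import pickle
c=snap('wrist','w6.png'); pickle.dump(c,open('w6.pkl','wb')); o=env.get_obs();print(o['tool_pos'],o['tool_rot'],o['force'],o['grip_width'],o['wrist_torque'])
cv2.imwrite('pics/w6a.png',cv2.resize(c['frame'][10:160,170:330],None,fx=5,fy=4,interpolation=cv2.INTER_CUBIC))
E
```

```text
[0.47404143 0.04751367 0.01950539] [ 1.79996272e+02  2.50583984e-03 -1.01510372e+01] [-0.11716621  0.13688806 -1.50206022] 0.039318454260547094 [-0.0429407   0.15591901  0.04733542]
```

View pics/w6a.png

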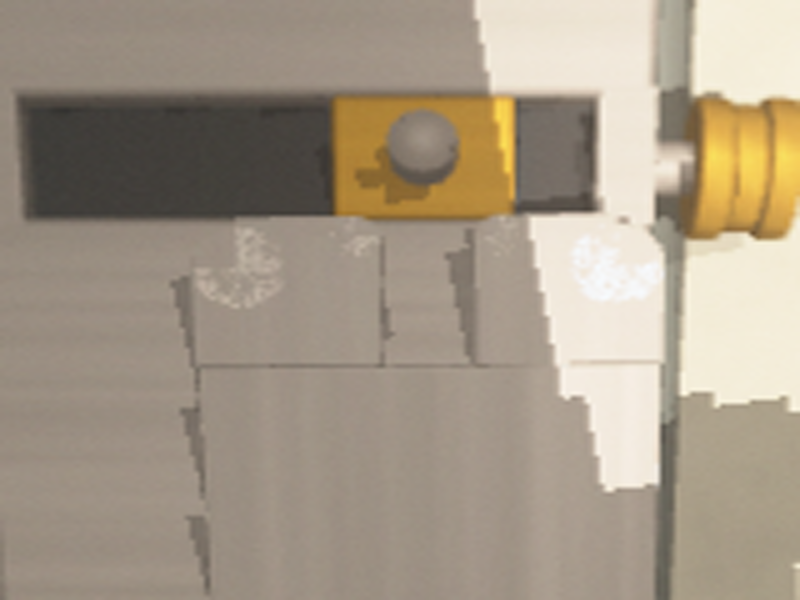

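```bash
cat > m.py <<'E'
from h import *
import pickle
y=np.radians(-10.1);u=np.array([np.cos(y),np.sin(y)]);v=np.array([-u[1],u[0]])
A=lambda L:np.array(L,float)/[5,4]-[.4,.375]+[170,10]
def rel(c,T,notch,pin,zt,zp=.039):
    f=lambda P:np.round([(P[:2]-T[:2])@u*1e3,(P[:2]-T[:2])@v*1e3],2)
    return [f(n) for n in onz(c,A(notch),zt)],f(onz(c,A([pin]),zp)[0])
E
python3 - <<'E'
from m import *
c=pickle.load(open('w6.pkl','rb'))
print(rel(c,np.array([.47404,.0475]),[[384,340],[383,250],[475,340],[474,250],[429,365]],[423,143],.0195+.017))
E
```

```text
([array([75.34,  4.87]), array([84.45,  4.86]), array([75.32, -2.94]), array([84.43, -2.83]), array([72.75,  1.02])], array([94.43,  1.41]))
```

Request:
servo_tool([
  [[0,-0.0005,0.0005,0,0,0,-1],[0,-0.0005,0.001,0,0,0,-1],[0,-0.0005,0.001,0,0,0,-1],[0,-0.0005,0.001,0,0,0,-1]],
])

```text
time_s: 8.9
tool_pos: [0.4741, 0.048, 0.0186]
tool_rot: [-180.0, -0.0, -10.2]
force: [0.7, 0.4, -1.9]
grip_width: 0.0394
```

Request:
servo_tool([
  [[0,0,0.0004,0,0,0,-1],[0,0,0.0008,0,0,0,-1],[0,0,0.0008,0,0,0,-1],[0,0,0.0008,0,0,0,-1]],
])

```text
time_s: 9.3
tool_pos: [0.4742, 0.048, 0.0178]
tool_rot: [-180.0, -0.0, -10.2]
force: [-0.1, 0.1, -1.3]
grip_width: 0.0392
```

Request:
servo_tool([
  [[0,0,0.0005,0,0,0,-1],[0,0,0.001,0,0,0,-1],[0,0,0.001,0,0,0,-1]],
])

```text
time_s: 9.6
tool_pos: [0.4743, 0.0481, 0.0175]
tool_rot: [-180.0, 0.0, -10.2]
force: [-3.2, -0.5, 7.6]
grip_width: 0.0392
```

```bash
python3 - <<'E'
from m import *
o=env.get_obs();print(o['tool_pos'],o['force'],o['wrist_torque'])
E
```

```text
[0.4742523  0.04807195 0.01748269] [-3.16889982 -0.494083    7.57379164] [-0.08684632  0.85887673 -0.00365775]
```

Request:
servo_tool([
  [[0,0,-0.0005,0,0,0,-1],[0.001,0,-0.0005,0,0,0,-1],[0.002,0,-0.0005,0,0,0,-1],[0.003,0,-0.0005,0,0,0,-1],[0.004,0,-0.0005,0,0,0,-1],[0.005,0,-0.0005,0,0,0,-1],[0.005,0,-0.0005,0,0,0,-1]],
])

```text
time_s: 10.3
tool_pos: [0.4782, 0.0477, 0.0175]
tool_rot: [-180.0, 0.1, -10.1]
force: [-4.1, 0.8, 6.9]
grip_width: 0.0389
```

```bash
python3 - <<'E'
from m import *
c=snap('wrist','w7.png'); pickle.dump(c,open('w7.pkl','wb')); o=env.get_obs();print(o['tool_pos'],o['tool_rot'],o['force'],o['grip_width'],o['wrist_torque'])
cv2.imwrite('pics/w7a.png',cv2.resize(c['frame'][10:160,170:330],None,fx=5,fy=4,interpolation=cv2.INTER_CUBIC))
E
```

```text
[0.47819485 0.04764129 0.01744597] [-1.79975265e+02  1.33764193e-01 -1.01369690e+01] [-4.35635527  0.72398251  6.67629277] 0.039227993076099664 [0.18264973 1.09365568 0.00613419]
```

View pics/w7a.png

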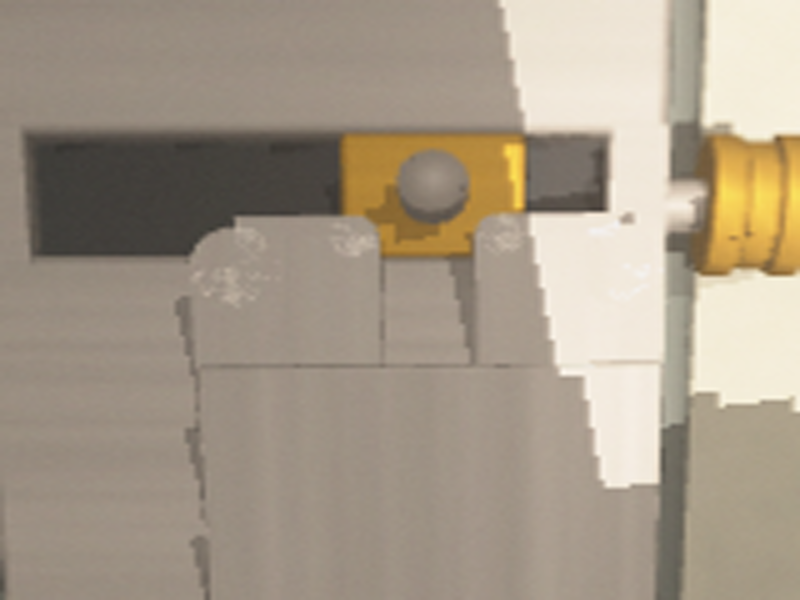

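Request:
servo_tool([
  [[0,0.0003,-0.0006,0,0,0,-1],[0.001,0.0003,-0.0006,0,0,0,-1],[0.002,0.0003,-0.0006,0,0,0,-1],[0.003,0.0003,-0.0006,0,0,0,-1],[0.0035,0.0003,-0.0006,0,0,0,-1],[0.0035,0.0003,-0.0006,0,0,0,-1]],
])

```text
time_s: 10.95
tool_pos: [0.4826, 0.0461, 0.0178]
tool_rot: [180.0, -0.0, -10.2]
force: [-0.3, -0.4, -0.2]
grip_width: 0.0393
```

```bash
python3 - <<'E'
from m import *
c=snap('wrist','w8.png'); pickle.dump(c,open('w8.pkl','wb')); o=env.get_obs();print(o['tool_pos'],o['tool_rot'],o['force'],o['grip_width'],o['wrist_torque'])
cv2.imwrite('pics/w8a.png',cv2.resize(c['frame'][10:160,170:330],None,fx=5,fy=4,interpolation=cv2.INTER_CUBIC))
E
```

```text
[0.48254823 0.04615695 0.01780897] [ 1.79994646e+02 -7.21853239e-03 -1.01533881e+01] [-0.50866832 -0.27261431 -0.53161868] 0.03943548366370356 [-0.01372372  0.23930516 -0.00145806]
```

View pics/w8a.png

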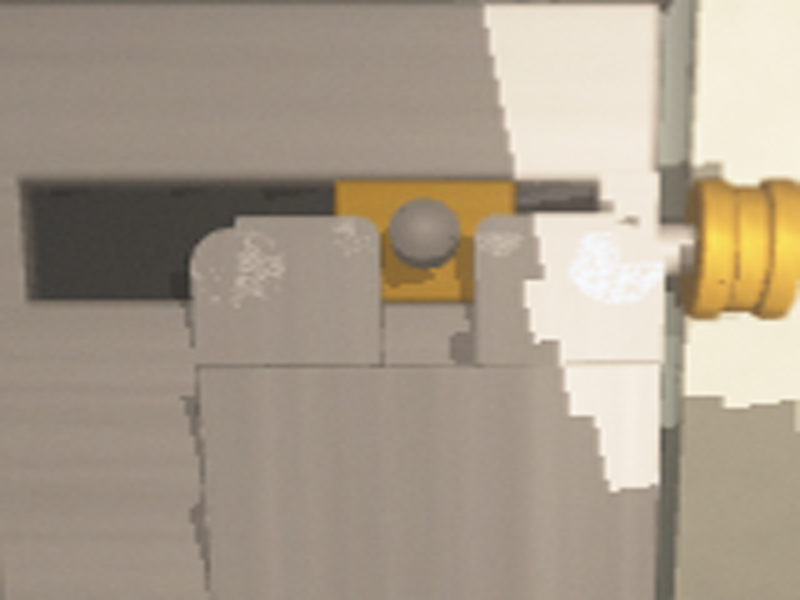

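```bash
python3 - <<'E'
from m import *
c=pickle.load(open('w8.pkl','rb'))
print(rel(c,np.array([.48255,.04616]),[[384,340],[475,340],[429,365]],[424,230],.035))
E
```

```text
([array([75.48,  4.83]), array([75.46, -2.98]), array([72.89,  0.98])], array([85.99,  1.31]))
```

Request:
servo_tool([
  [[0.001,-0.0004,0,0,0,0,-1],[0.002,-0.0004,0,0,0,0,-1],[0.003,-0.0004,0,0,0,0,-1],[0.004,-0.0004,0,0,0,0,-1],[0.0045,-0.0004,0,0,0,0,-1],[0.0045,-0.0004,0,0,0,0,-1]],
])

```text
time_s: 11.6
tool_pos: [0.4871, 0.0458, 0.0179]
tool_rot: [-180.0, -0.0, -10.2]
force: [0.9, 0.2, -1.4]
grip_width: 0.0392
```

```bash
python3 - <<'E'
from m import *
c=snap('wrist','w9.png'); pickle.dump(c,open('w9.pkl','wb')); o=env.get_obs();print(o['tool_pos'],o['tool_rot'],o['force'],o['grip_width'],o['wrist_torque'])
cv2.imwrite('pics/w9a.png',cv2.resize(c['frame'][10:160,170:330],None,fx=5,fy=4,interpolation=cv2.INTER_CUBIC))
E
```

```text
[0.48703305 0.04580555 0.01787158] [-1.79996911e+02 -7.33979022e-03 -1.01558533e+01] [-0.53124809 -0.80783605 -1.71395794] 0.03911590188051848 [-0.07070904  0.17119343  0.01577965]
```

View pics/w9a.png

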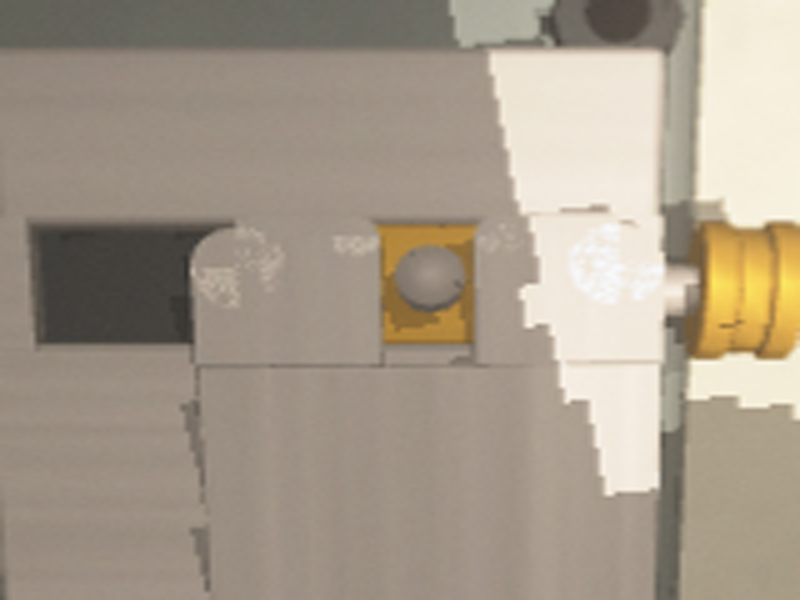

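Request:
servo_tool([
  [[0.001,0,0.0002,0,0,0,-1],[0.002,0,0.0002,0,0,0,-1],[0.003,0,0.0002,0,0,0,-1],[0.004,0,0.0002,0,0,0,-1],[0.0045,0,0.0002,0,0,0,-1],[0.0045,0,0.0002,0,0,0,-1]],
])

```text
time_s: 12.25
tool_pos: [0.4916, 0.045, 0.0177]
tool_rot: [-180.0, -0.0, -10.2]
force: [0.3, 0.6, -1.2]
grip_width: 0.0392
```

Request:
servo_tool([
  [[0.0003,0,0,0,0,0,-1],[0.0006,0,0,0,0,0,-1],[0.0009,0,0,0,0,0,-1],[0.0009,0,0,0,0,0,-1]],
])

```text
time_s: 12.65
tool_pos: [0.4923, 0.0449, 0.0177]
tool_rot: [-180.0, -0.0, -10.1]
force: [0.5, 0.2, -0.4]
grip_width: 0.0392
```

```bash
python3 - <<'E'
from m import *
c=snap('wrist','w10.png'); pickle.dump(c,open('w10.pkl','wb')); o=env.get_obs();print(o['tool_pos'],o['tool_rot'],o['force'],o['grip_width'],o['wrist_torque'])
cv2.imwrite('pics/w10a.png',cv2.resize(c['frame'][10:160,170:330],None,fx=5,fy=4,interpolation=cv2.INTER_CUBIC))
E
```

```text
[0.49233297 0.04490937 0.0176739 ] [-1.79995153e+02 -7.92049753e-03 -1.01487577e+01] [-0.8280839   0.16246939  0.51118529] 0.03942855932273886 [-0.04595879  0.17463633  0.02376859]
```

View pics/w10a.png

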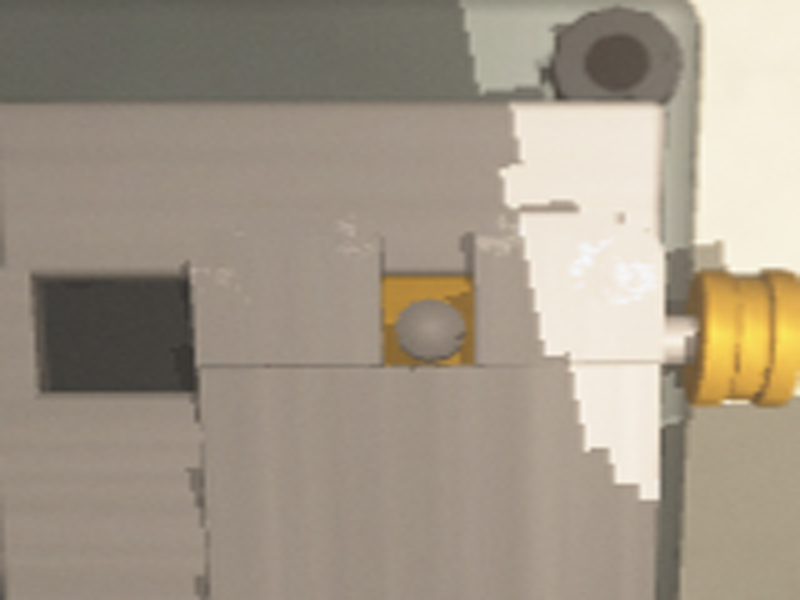

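Request:
servo_tool([
  [[0.0002,0,0,0,0,0,-1],[0.0004,0,0,0,0,0,-1],[0.0004,0,0,0,0,0,-1]],
])

```text
time_s: 13.0
tool_pos: [0.4927, 0.0448, 0.0177]
tool_rot: [-180.0, -0.0, -10.2]
force: [0.6, 0.6, -0.6]
grip_width: 0.0392
```

Request:
servo_tool([
  [[0.0002,0,0,0,0,0,-1],[0.0004,0,0,0,0,0,-1],[0.0004,0,0,0,0,0,-1]],
])

```text
time_s: 13.3
tool_pos: [0.4929, 0.0448, 0.0176]
tool_rot: [-180.0, 0.0, -10.2]
force: [-0.5, -0.1, -0.2]
grip_width: 0.0393
```

Request:
servo_tool([
  [[0.0002,0,0,0,0,0,-1],[0.0004,0,0,0,0,0,-1],[0.0004,0,0,0,0,0,-1]],
])

```text
time_s: 13.6
tool_pos: [0.4929, 0.0448, 0.0176]
tool_rot: [180.0, 0.1, -10.1]
force: [-2.7, -0.1, 0.9]
grip_width: 0.0394
```

Request:
servo_tool([
  [[0,0,0,0,0,0,-0.05],[0,0,0,0,0,0,0],[0,0,0,0,0,0,0.2],[0,0,0,0,0,0,0.4],[0,0,0,0,0,0,0.4]],
])

```text
time_s: 14.1
tool_pos: [0.4937, 0.0447, 0.0178]
tool_rot: [-180.0, -0.0, -10.2]
force: [-0.8, 0.2, -0.2]
grip_width: 0.0578
```

```bash
python3 - <<'E'
from m import *
c=snap('wrist','w11.png'); pickle.dump(c,open('w11.pkl','wb')); o=env.get_obs();print(o['tool_pos'],o['tool_rot'],o['force'],o['grip_width'],o['wrist_torque'])
cv2.imwrite('pics/w11a.png',cv2.resize(c['frame'][10:160,170:330],None,fx=5,fy=4,interpolation=cv2.INTER_CUBIC))
E
```

```text
[0.49365456 0.04466288 0.01773605] [-1.79992270e+02 -2.35953158e-02 -1.01541796e+01] [0.21409962 0.24990362 1.13488993] 0.05882358252359887 [-0.05232645  0.15120212 -0.00316229]
```

View pics/w11a.png

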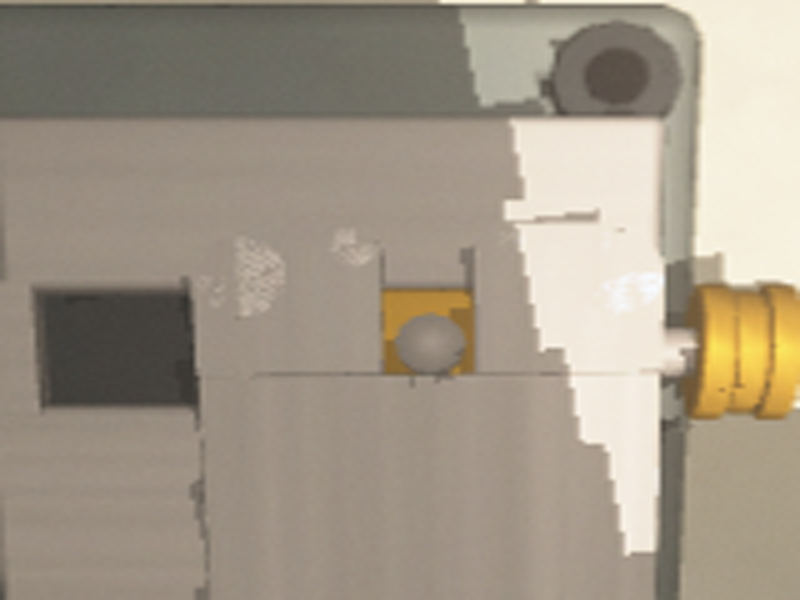

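View pics/w11.png

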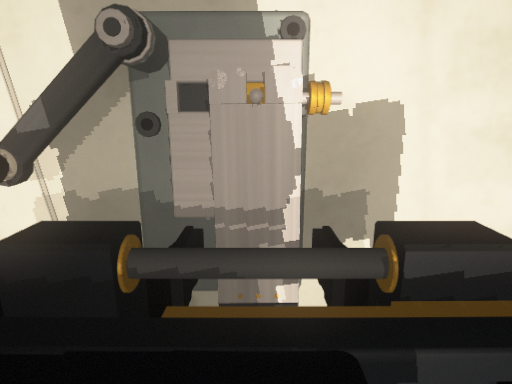

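The pin now sits at (431,340) in the crop, touching the notch bottom line at row 374, so the blade is home. Next I'll rise and go to the keeper.

Request:
servo_tool([
  [[0,0,-0.005,0,0,0,0.6],[0,0,-0.02,0,0,0,0.6],[0,0,-0.05,0,0,0,0.6],[0,0,-0.09,0,0,0,0.6],[0,-0.03,-0.12,0,0,0,0.6],[0,-0.06,-0.12,0,0,0,0.6],[0,-0.06,-0.12,0,0,0,0.6],[0,-0.06,-0.12,0,0,0,0.6]],
])

```text
time_s: 14.95
tool_pos: [0.5039, 0.1041, 0.1378]
tool_rot: [180.0, -0.0, -10.1]
force: [-0.1, -0.9, -0.2]
grip_width: 0.0697
```

```bash
python3 - <<'E'
from m import *
c=snap('wrist','w12.png'); pickle.dump(c,open('w12.pkl','wb')); o=env.get_obs();print(o['tool_pos'],o['tool_rot'],o['force'],o['grip_width'],o['qpos'])
cv2.imwrite('pics/w12a.png',cv2.resize(c['frame'][10:210,100:360],None,fx=3,fy=3,interpolation=cv2.INTER_CUBIC))
E
```

```text
[0.50366509 0.10297264 0.13743309] [ 1.79943760e+02  2.74878759e-02 -1.01620034e+01] [0.38012625 0.09330041 0.22163743] 0.06974353143781507 [ -46.83836811    5.53381618   34.27274303  109.56770396   -3.36443696
   65.93888445 -111.47648021]
```

View pics/w12a.png

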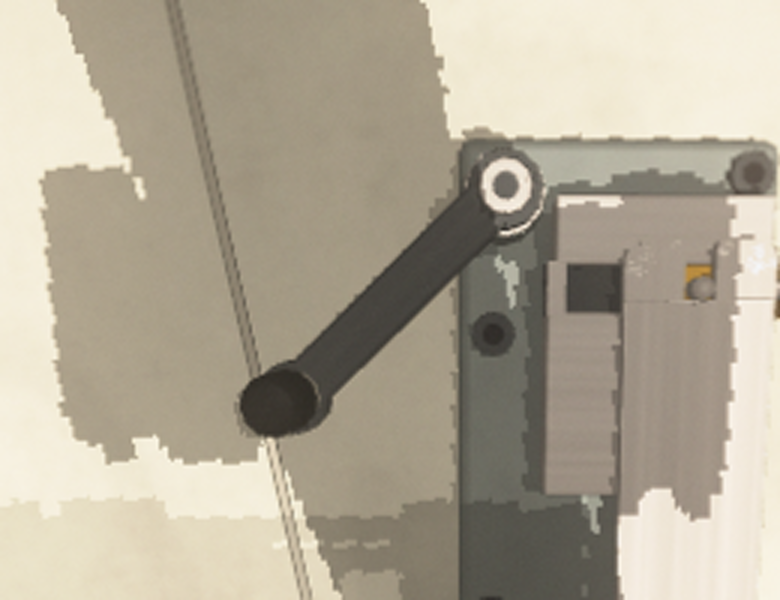

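```bash
python3 - <<'E'
from m import *
c1=pickle.load(open('w1.pkl','rb'));c2=pickle.load(open('w12.pkl','rb'))
a=lambda L:np.array(L,float)/4-.375+[130,30]
b=lambda L:np.array(L,float)/3-.33+[100,10]
O=np.array([.5183,.0511])
loc=lambda P:np.array([(P[:2]-O)@u,(P[:2]-O)@v])*1e3
for n,p,q in [('knob',[48,280],[273,406]),('pivot',[296,62],[506,185])]:
    o1,d1=ray(c1,a([p]));o2,d2=ray(c2,b([q]))
    s=np.linalg.lstsq(np.c_[d1[0],-d2[0]],o2-o1,rcond=None)[0]; P=o1+d1[0]*s[0];Q=o2+d2[0]*s[1];print(n,P.round(4),Q.round(4))
    for z in ([.078] if n=='knob' else [.047,.05,.055]): 
        W=onz(c2,b([q]),z)[0]; W1=onz(c1,a([p]),z)[0]; print(z,W.round(4),loc(W).round(1),loc(W1).round(1))
E
```

```text
knob [0.5588 0.1409 0.0788] [0.5592 0.1404 0.0787]
0.078 [0.5591 0.1406 0.078 ] [24.5 95.2] [24.2 95.8]
pivot [0.5994 0.0793 0.0532] [0.5994 0.0793 0.0532]
0.047 [0.6002 0.079  0.047 ] [75.7 41.8] [76.2 43. ]
0.05 [0.5998 0.0792 0.05  ] [75.3 41.9] [75.6 42.5]
0.055 [0.5991 0.0794 0.055 ] [74.6 42.1] [74.6 41.7]
```

```bash
python3 - <<'E'
from h import *
print(plan([.559,.1407,.13],123.3))
E
```

```text
(array([ 0.0478, -0.0469,  0.0074]), array([-0.0000e+00,  8.0000e-02, -1.3346e+02]))
```

Request:
servo_tool([
  [[0.048,-0.047,0.007,0,0,-133.4,0.1],[0.048,-0.047,0.007,0,0,-133.4,0.1],[0.048,-0.047,0.007,0,0,-133.4,0.1],[0.048,-0.047,0.007,0,0,-133.4,0.1],[0.048,-0.047,0.007,0,0,-133.4,0.1],[0.048,-0.047,0.007,0,0,-133.4,0.1],[0.048,-0.047,0.007,0,0,-133.4,0.1],[0.048,-0.047,0.007,0,0,-133.4,0.1],[0.048,-0.047,0.007,0,0,-133.4,0.1],[0.048,-0.047,0.007,0,0,-133.4,0.1],[0.048,-0.047,0.007,0,0,-133.4,0.1],[0.048,-0.047,0.007,0,0,-133.4,0.1],[0.048,-0.047,0.007,0,0,-133.4,0.1],[0.048,-0.047,0.007,0,0,-133.4,0.1],[0.048,-0.047,0.007,0,0,-133.4,0.1],[0.048,-0.047,0.007,0,0,-133.4,0.1],[0.048,-0.047,0.007,0,0,-133.4,0.1],[0.048,-0.047,0.007,0,0,-133.4,0.1]],
])

```text
time_s: 16.8
tool_pos: [0.5594, 0.1402, 0.1303]
tool_rot: [-180.0, 0.0, 123.0]
force: [-0.4, 1.3, -0.2]
grip_width: 0.0477
```

```bash
python3 - <<'E'
from m import *
c=snap('wrist','w13.png'); pickle.dump(c,open('w13.pkl','wb')); o=env.get_obs();print(o['tool_pos'],o['tool_rot'],o['force'],o['grip_width'],o['qpos'])
E
```

```text
[0.55943633 0.14053764 0.13041331] [-1.79962474e+02  7.45070390e-03  1.23074516e+02] [-0.29178176  0.83246111  0.74137476] 0.04794339639393592 [-32.51556799  13.32215201  18.06633195 101.09304201  -4.45486413
  66.31708394  19.96434858]
```

View pics/w13.png

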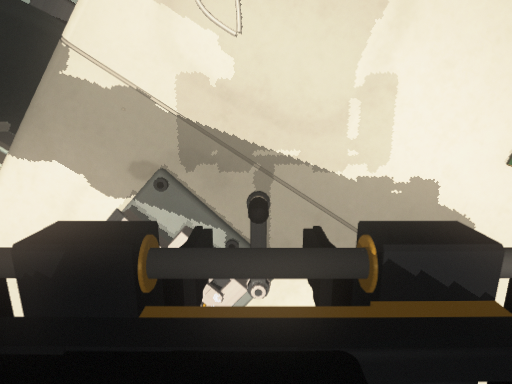

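```bash
python3 - <<'E'
from m import *
c=pickle.load(open('w13.pkl','rb'))
print(onz(c,[[259,212]],.078),onz(c,[[258,293]],.053)); print(plan([.559,.1405,.053],123.3))
E
```

```text
[[0.55852739 0.14357166 0.078     ]] [[0.59973963 0.07889375 0.053     ]]
(array([ 0.0002, -0.0003,  0.0774]), array([-0.04,  0.01, -0.23]))
```

Request:
servo_tool([
  [[0.001,0,0.02,0,0,0,0.1],[0.001,0,0.045,0,0,0,0.1],[0.001,0,0.065,0,0,0,0.1],[0.001,0,0.077,0,0,0,0.1],[0.001,0,0.077,0,0,0,-0.2],[0.001,0,0.077,0,0,0,-0.45],[0.001,0,0.077,0,0,0,-0.45],[0.001,0,0.077,0,0,0,-0.45]],
], squeeze=5)

```text
time_s: 17.65
tool_pos: [0.5599, 0.1426, 0.0548]
tool_rot: [179.9, 0.0, 123.2]
force: [-0.1, -0.3, 0.2]
grip_width: 0.0263
```

```bash
python3 - <<'E'
from m import *
o=env.get_obs();print(o['tool_pos'],o['tool_rot'],o['force'],o['grip_width'])
E
```

```text
[0.55985471 0.14263035 0.05484288] [1.79881059e+02 2.29906049e-02 1.23240018e+02] [-0.12684837 -0.30533043  0.22842775] 0.02632473252548294
```

```bash
python3 - <<'E'
import numpy as np
r=.074
print([[round(r*(np.cos(np.radians(d))-1),4),round(-r*np.sin(np.radians(d)),4),0.001,0,0,-d,-.54] for d in list(range(3,61,3))])
E
```

```text
[[np.float64(-0.0001), np.float64(-0.0039), 0.001, 0, 0, -3, -0.54], [np.float64(-0.0004), np.float64(-0.0077), 0.001, 0, 0, -6, -0.54], [np.float64(-0.0009), np.float64(-0.0116), 0.001, 0, 0, -9, -0.54], [np.float64(-0.0016), np.float64(-0.0154), 0.001, 0, 0, -12, -0.54], [np.float64(-0.0025), np.float64(-0.0192), 0.001, 0, 0, -15, -0.54], [np.float64(-0.0036), np.float64(-0.0229), 0.001, 0, 0, -18, -0.54], [np.float64(-0.0049), np.float64(-0.0265), 0.001, 0, 0, -21, -0.54], [np.float64(-0.0064), np.float64(-0.0301), 0.001, 0, 0, -24, -0.54], [np.float64(-0.0081), np.float64(-0.0336), 0.001, 0, 0, -27, -0.54], [np.float64(-0.0099), np.float64(-0.037), 0.001, 0, 0, -30, -0.54], [np.float64(-0.0119), np.float64(-0.0403), 0.001, 0, 0, -33, -0.54], [np.float64(-0.0141), np.float64(-0.0435), 0.001, 0, 0, -36, -0.54], [np.float64(-0.0165), np.float64(-0.0466), 0.001, 0, 0, -39, -0.54], [np.float64(-0.019), np.float64(-0.0495), 0.001, 0, 0, -42, -0.54], [np.float64(-0.0217), np.float64(-0.0523), 0.001, 0, 0, -45, -0.54], [np.float64(-0.0245), np.float64(-0.055), 0.001, 0, 0, -48, -0.54], [np.float64(-0.0274), np.float64(-0.0575), 0.001, 0, 0, -51, -0.54], [np.float64(-0.0305), np.float64(-0.0599), 0.001, 0, 0, -54, -0.54], [np.float64(-0.0337), np.float64(-0.0621), 0.001, 0, 0, -57, -0.54], [np.float64(-0.037), np.float64(-0.0641), 0.001, 0, 0, -60, -0.54]]
```

Request:
servo_tool([
  [[-0.0001,-0.0039,0.001,0,0,-3,-0.54],[-0.0004,-0.0077,0.001,0,0,-6,-0.54],[-0.0009,-0.0116,0.001,0,0,-9,-0.54],[-0.0016,-0.0154,0.001,0,0,-12,-0.54],[-0.0025,-0.0192,0.001,0,0,-15,-0.54],[-0.0036,-0.0229,0.001,0,0,-18,-0.54],[-0.0049,-0.0265,0.001,0,0,-21,-0.54],[-0.0064,-0.0301,0.001,0,0,-24,-0.54],[-0.0081,-0.0336,0.001,0,0,-27,-0.54],[-0.0099,-0.037,0.001,0,0,-30,-0.54],[-0.0119,-0.0403,0.001,0,0,-33,-0.54],[-0.0141,-0.0435,0.001,0,0,-36,-0.54],[-0.0165,-0.0466,0.001,0,0,-39,-0.54],[-0.019,-0.0495,0.001,0,0,-42,-0.54],[-0.0217,-0.0523,0.001,0,0,-45,-0.54],[-0.0245,-0.055,0.001,0,0,-48,-0.54],[-0.0274,-0.0575,0.001,0,0,-51,-0.54],[-0.0305,-0.0599,0.001,0,0,-54,-0.54],[-0.0337,-0.0621,0.001,0,0,-57,-0.54],[-0.037,-0.0641,0.001,0,0,-60,-0.54]],
])

```text
time_s: 19.65
tool_pos: [0.5256, 0.0772, 0.0534]
tool_rot: [179.9, 0.0, -176.6]
force: [-1.8, 2.8, -0.4]
grip_width: 0.0204
```

```bash
python3 - <<'E'
from m import *
c=snap('wrist','w14.png'); pickle.dump(c,open('w14.pkl','wb')); o=env.get_obs();print(o['tool_pos'],o['tool_rot'],o['force'],o['grip_width'],o['qpos'])
d=o['tool_pos'][:2]-[.5994,.0793];print(np.hypot(*d),np.degrees(np.arctan2(d[1],d[0])))
s=snap('side','s14.png')
cv2.imwrite('pics/s14a.png',cv2.resize(s['frame'][180:290,220:380],None,fx=5,fy=5,interpolation=cv2.INTER_CUBIC))
E
```

```text
[0.52566358 0.07620928 0.05332104] [ 1.79958994e+02  1.82756776e-02 -1.76534497e+02] [-1.84935965  0.56661546 -0.03515961] 0.01983129004633638 [-21.45633447  12.68323679  11.48817272 111.2523174   -3.05842763
  56.32524605  84.9201464 ]
0.07380116881828402 -177.59980597751422
```

View pics/w14.png

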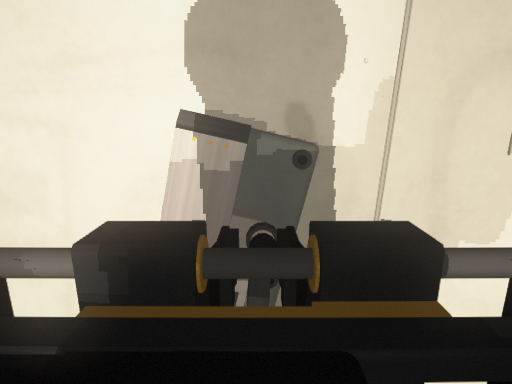

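View pics/s14a.png

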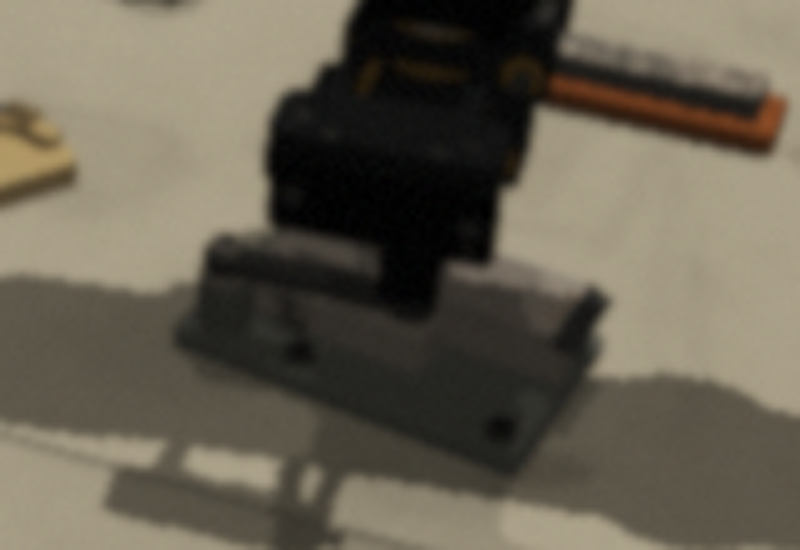

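```bash
python3 - <<'E'
import numpy as np
r=.074
for d in range(2,31,2): print(f"[{r*(np.cos(np.radians(d))-1):.4f}, {-r*np.sin(np.radians(d)):.4f}, 0, 0, 0, {-d}, -0.54]",end=', ')
E
```

```text
[-0.0000, -0.0026, 0, 0, 0, -2, -0.54], [-0.0002, -0.0052, 0, 0, 0, -4, -0.54], [-0.0004, -0.0077, 0, 0, 0, -6, -0.54], [-0.0007, -0.0103, 0, 0, 0, -8, -0.54], [-0.0011, -0.0128, 0, 0, 0, -10, -0.54], [-0.0016, -0.0154, 0, 0, 0, -12, -0.54], [-0.0022, -0.0179, 0, 0, 0, -14, -0.54], [-0.0029, -0.0204, 0, 0, 0, -16, -0.54], [-0.0036, -0.0229, 0, 0, 0, -18, -0.54], [-0.0045, -0.0253, 0, 0, 0, -20, -0.54], [-0.0054, -0.0277, 0, 0, 0, -22, -0.54], [-0.0064, -0.0301, 0, 0, 0, -24, -0.54], [-0.0075, -0.0324, 0, 0, 0, -26, -0.54], [-0.0087, -0.0347, 0, 0, 0, -28, -0.54], [-0.0099, -0.0370, 0, 0, 0, -30, -0.54],
```

Request:
servo_tool([
  [[0,-0.0026,0,0,0,-2,-0.54],[-0.0002,-0.0052,0,0,0,-4,-0.54],[-0.0004,-0.0077,0,0,0,-6,-0.54],[-0.0007,-0.0103,0,0,0,-8,-0.54],[-0.0011,-0.0128,0,0,0,-10,-0.54],[-0.0016,-0.0154,0,0,0,-12,-0.54],[-0.0022,-0.0179,0,0,0,-14,-0.54],[-0.0029,-0.0204,0,0,0,-16,-0.54],[-0.0029,-0.0204,0,0,0,-16,-0.54]],
])

```text
time_s: 20.65
tool_pos: [0.5298, 0.0563, 0.0531]
tool_rot: [180.0, 0.0, -160.8]
force: [-0.4, 1.3, 0.1]
grip_width: 0.02
```

```bash
python3 - <<'E'
from m import *
o=env.get_obs();print(o['tool_pos'],o['tool_rot'],o['force'],o['grip_width'],o['qpos'])
d=o['tool_pos'][:2]-[.5994,.0793];print(np.hypot(*d),np.degrees(np.arctan2(d[1],d[0])))
E
```

```text
[0.52980727 0.05630826 0.05307082] [ 1.79980514e+02  2.30968173e-02 -1.60819432e+02] [-0.37779857  1.26338481  0.13209933] 0.019989884911285203 [-18.30026897  12.86889898  10.42284185 111.00415992  -2.80284921
  56.34507709 102.60027651]
0.07329234802869392 -161.7177074103249
```

Request:
servo_tool([
  [[0,-0.0013,0,0,0,-1,-0.54],[0,-0.0026,0,0,0,-2,-0.54],[-0.0001,-0.0039,0,0,0,-3,-0.54],[-0.0002,-0.0052,0,0,0,-4,-0.54],[-0.0002,-0.0052,0,0,0,-4,-0.54]],
])

```text
time_s: 21.15
tool_pos: [0.5318, 0.051, 0.0528]
tool_rot: [-180.0, 0.0, -156.7]
force: [-2.1, 1.5, 2.0]
grip_width: 0.02
```

Request:
servo_tool([
  [[0,-0.0013,0,0,0,-1,-0.54],[0,-0.0026,0,0,0,-2,-0.54],[0,-0.0026,0,0,0,-2,-0.54]],
])

```text
time_s: 21.45
tool_pos: [0.5329, 0.0485, 0.0527]
tool_rot: [-180.0, 0.0, -154.7]
force: [-0.7, 2.0, 1.8]
grip_width: 0.0203
```

```bash
python3 - <<'E'
from m import *
o=env.get_obs();print(o['tool_pos'],o['tool_rot'],o['force'],o['grip_width'],o['qpos'])
d=o['tool_pos'][:2]-[.5994,.0793];print(np.hypot(*d),np.degrees(np.arctan2(d[1],d[0])))
c=snap('wrist','w15.png'); pickle.dump(c,open('w15.pkl','wb'))
E
```

```text
[0.5329197  0.04848715 0.05271509] [-1.79979975e+02  1.82470888e-02 -1.54733939e+02] [-0.696752    1.95762268  1.79954299] 0.020349891944279754 [-17.06112105  13.14414209  10.0192811  110.69486378  -2.7076583
  56.36061602 109.46663015]
0.07327388161673211 -155.13282264537605
```

View pics/w15.png

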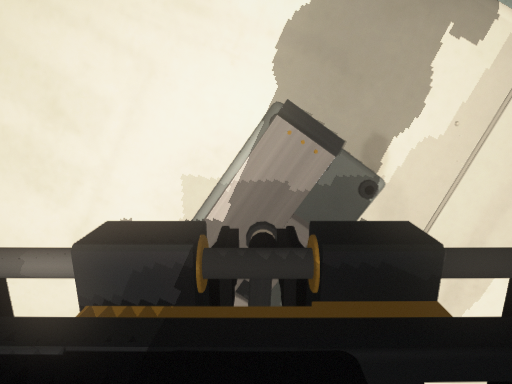

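Request:
servo_tool([
  [[0,-0.0008,0,0,0,-0.6,-0.54],[0,-0.0016,0,0,0,-1.2,-0.54],[0,-0.0016,0,0,0,-1.2,-0.54]],
])

```text
time_s: 21.8
tool_pos: [0.5335, 0.0473, 0.0527]
tool_rot: [-180.0, 0.0, -153.5]
force: [-1.4, 2.2, 1.1]
grip_width: 0.0199
```

Request:
servo_tool([
  [[0,-0.0008,0,0,0,-0.6,-0.54],[0,-0.0014,0,0,0,-1,-0.54],[0,-0.0014,0,0,0,-1,-0.54]],
])

```text
time_s: 22.1
tool_pos: [0.534, 0.0465, 0.0527]
tool_rot: [180.0, 0.0, -152.5]
force: [-1.3, 3.0, 1.3]
grip_width: 0.0202
```

Request:
servo_tool([
  [[0,-0.0007,0,0,0,-0.5,-0.54],[0,-0.0013,0,0,0,-1,-0.54],[0,-0.0013,0,0,0,-1,-0.54]],
])

```text
time_s: 22.4
tool_pos: [0.5341, 0.0465, 0.0527]
tool_rot: [179.9, 0.0, -151.5]
force: [-1.7, 5.7, 1.9]
grip_width: 0.0201
```

```bash
python3 - <<'E'
from m import *
o=env.get_obs();print(o['tool_pos'],o['force'],o['grip_width'])
d=o['tool_pos'][:2]-[.5994,.0793];print(np.hypot(*d),np.degrees(np.arctan2(d[1],d[0])))
E
```

```text
[0.53414663 0.0464776  0.05265533] [-1.6681621   5.71418507  1.88005191] 0.020080868346797995
0.0730432219391861 -153.2976391641839
```

Request:
servo_tool([
  [[0,-0.0006,0,0,0,0,-0.54],[0,-0.001,0,0,0,0,-0.54],[0,-0.001,0,0,0,0,-0.54]],
])

```text
time_s: 22.7
tool_pos: [0.5342, 0.0464, 0.0526]
tool_rot: [179.8, -0.0, -151.5]
force: [-2.9, 6.5, 3.0]
grip_width: 0.0201
```

```bash
python3 - <<'E'
from m import *
o=env.get_obs();print(o['tool_pos'],o['force'],o['grip_width'])
E
```

```text
[0.53416026 0.04640248 0.05260819] [-2.8947861   6.5391222   3.00709175] 0.020099969357684676
```

Request:
servo_tool([
  [[0,-0.0008,0,0,0,0,-0.54],[0,-0.0016,0,0,0,0,-0.54],[0,-0.0016,0,0,0,0,-0.54]],
])

```text
time_s: 23.0
tool_pos: [0.5344, 0.0459, 0.0526]
tool_rot: [179.7, -0.0, -151.4]
force: [-4.6, 8.0, 3.9]
grip_width: 0.0213
```

```bash
python3 - <<'E'
from m import *
o=env.get_obs();print(o['tool_pos'],o['force'],o['grip_width'])
E
```

```text
[0.534442   0.04593319 0.05257339] [-4.63902054  7.95138573  3.9125945 ] 0.02131181806136529
```

Request:
servo_tool([
  [[0,0,0,0,0,0,-0.54],[0,0,0,0,0,0,-0.54],[0,0,0,0,0,0,-0.54]],
], squeeze=30)

```text
time_s: 23.3
tool_pos: [0.5342, 0.0463, 0.0526]
tool_rot: [179.7, -0.0, -151.4]
force: [-5.1, 9.5, 4.5]
grip_width: 0.0206
```

```bash
python3 - <<'E'
from m import *
o=env.get_obs();print(o['tool_pos'],o['force'],o['grip_width'])
d=o['tool_pos'][:2]-[.5994,.0793];print(np.hypot(*d),np.degrees(np.arctan2(d[1],d[0])))
E
```

```text
[0.53423372 0.04629672 0.05257385] [-5.1368692   9.47041772  4.46719925] 0.02055213575517624
0.07304697997485411 -153.1401922965516
```

Request:
servo_tool([
  [[0,0.002,0,0,0,0,-0.54],[0,0.004,0,0,0,0,-0.4],[0,0.004,0,0,0,0,-0.1],[0,0.004,0,0,0,0,0],[0,0.004,-0.002,0,0,0,0],[0,0.004,-0.02,0,0,0,0],[0,0.004,-0.05,0,0,0,0],[0,0.004,-0.09,0,0,0,0],[0,0.004,-0.1,0,0,0,0],[0,0.004,-0.1,0,0,0,0]],
])

```text
time_s: 24.3
tool_pos: [0.5355, 0.046, 0.1548]
tool_rot: [-179.9, 0.2, -151.6]
force: [-0.3, 0.8, -0.7]
grip_width: 0.0437
```

```bash
python3 - <<'E'
from m import *
o=env.get_obs();print(o['tool_pos'],o['tool_rot'],o['force'],o['grip_width'])
print(plan([.43,.10,.2],180))
E
```

```text
[0.53552082 0.04595071 0.15481959] [-179.90790774    0.24852299 -151.58270774] [-0.25888679  0.79084448 -0.72440434] 0.04374333881794052
(array([ 0.0669,  0.0977, -0.0456]), array([-0.03,  0.27, 28.42]))
```

```bash
python3 - <<'E'
from m import *
print(plan([.61,.085,.19],-151.6))
E
```

```text
(array([-0.0842, -0.0012, -0.0348]), array([-0.09,  0.25,  0.02]))
```

Request:
servo_tool([
  [[-0.02,0,-0.02,0,0,0,0],[-0.05,0,-0.035,0,0,0,0],[-0.084,0,-0.035,0,0,0,0],[-0.084,0,-0.035,0,0,0,0],[-0.084,0,-0.035,0,0,0,0]],
])

```text
time_s: 24.8
tool_pos: [0.6067, 0.086, 0.185]
tool_rot: [180.0, -0.3, -151.5]
force: [0.0, -0.4, -0.2]
grip_width: 0.0436
```

```bash
python3 - <<'E'
from m import *
c=snap('wrist','w16.png'); pickle.dump(c,open('w16.pkl','wb')); o=env.get_obs();print(o['tool_pos'],o['force'])
cv2.imwrite('pics/w16a.png',cv2.resize(c['frame'][40:240,160:360],None,fx=4,fy=3,interpolation=cv2.INTER_CUBIC))
s=snap('side','s16.png')
cv2.imwrite('pics/s16a.png',cv2.resize(s['frame'][180:290,220:380],None,fx=5,fy=5,interpolation=cv2.INTER_CUBIC))
snap('top','t16.png')
E
```

```text
[0.60638487 0.08535616 0.18547739] [-0.32354071 -0.65385604  0.3034777 ]
```

View pics/w16a.png

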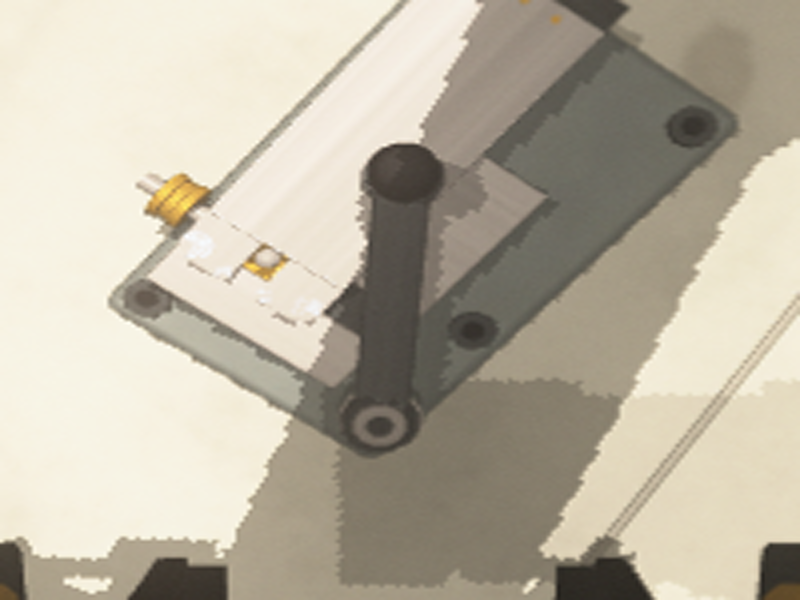

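View pics/s16a.png

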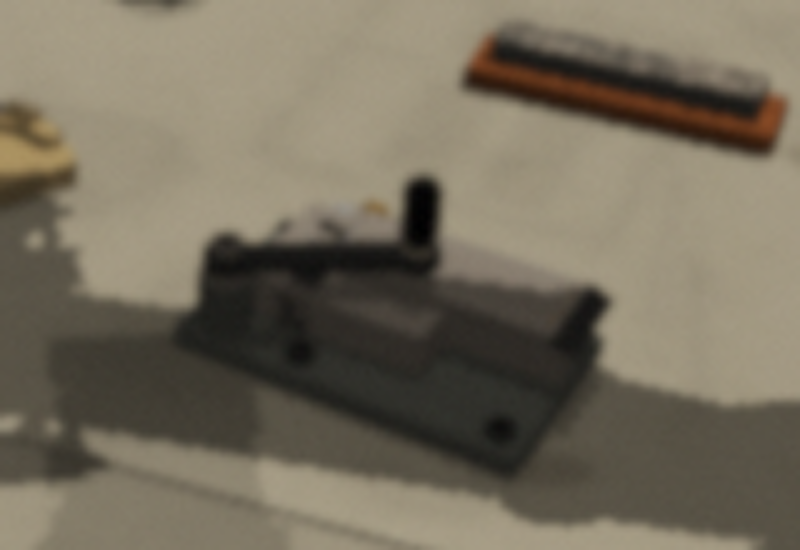

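```bash
python3 - <<'E'
from m import *
c=pickle.load(open('w16.pkl','rb'))
A=lambda L:np.array(L,float)/[4,3]-[.375,.33]+[160,40]
k=onz(c,A([[404,165]]),.078)[0];p=onz(c,A([[380,425]]),.053)[0];d=k-p
print(k,p,np.hypot(*d[:2]),'angle rad',np.radians((np.degrees(np.arctan2(d[1],d[0]))%360)+10.1-214.5)+1.5)
cv2.imwrite('pics/w16b.png',cv2.resize(c['frame'][105:155,190:250],None,fx=12,fy=12,interpolation=cv2.INTER_CUBIC))
E
```

```text
[0.53096954 0.04844639 0.078     ] [0.5991748  0.07951506 0.053     ] 0.07494810792858723 angle rad 1.5015721459847087
```

View pics/w16b.png

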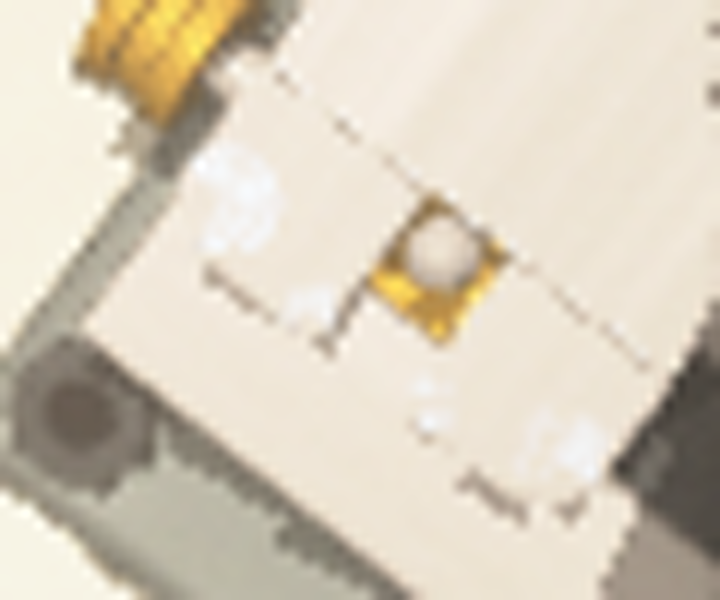

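View pics/t16.png

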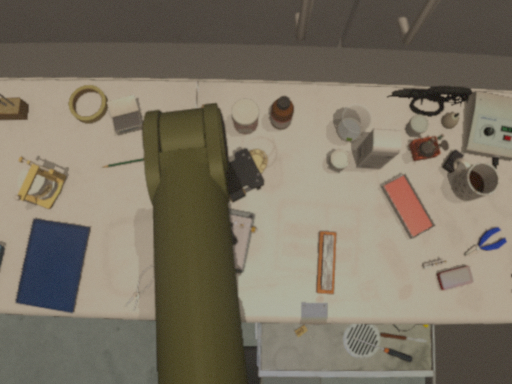

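```bash
python3 - <<'E'
from m import *
c=pickle.load(open('w16.pkl','rb'))
B=lambda L:np.array(L,float)/12-.46+[190,105]
p=onz(c,B([[443,250]]),.039)[0,:2]
N=onz(c,B([[275,70],[645,368],[430,188],[507,253]]),.035)[:,:2]
d=N[1]-N[0]; print('blade yaw',np.degrees(np.arctan2(d[0],-d[1]))*-1, np.degrees(np.arctan2(d[1],d[0])))
m=(N[2]+N[3])/2; print('pin - notch bottom mid: along,lat mm',(p-m)@u*1e3,(p-m)@v*1e3)
e=(N[0]+N[1])/2; print('whole width mid lat',(p-e)@v*1e3, np.linalg.norm(d))
E
```

```text
blade yaw -169.7609049058038 79.76090490580381
pin - notch bottom mid: along,lat mm 2.758877590510181 0.039152075321026304
whole width mid lat 0.4852960170834922 0.03650142577478235
```

```bash
python3 -c "
from cell import env
print(env.sign_off())"
```

```text
the job is handed in; nothing more can be done
None
```

The blade is fitted in the scraper with its cutting edge to the front. It is fully home on the pin, the keeper is closed over it, and the gripper is clear. I handed the job in at about 25 s.

- **Blade fit:** I slid the blade back in small steps until it met the pin at about 2.7 N, then let go. In the last view the pin centre is 2.8 mm from the notch bottom (3 mm when home). It is about 0 to 0.5 mm off sideways, and the blade lies within 0.2° of the bed's axis.
- **Keeper:** I pushed it over to its end stop, where it held about 11 N without moving. Its measured angle is 1.50 rad.
- **Bystanders:** The arm never went near the stone model or the white pot. In the last top picture the pot is where it was. The stone model is half hidden by the gripper, so I could not fully check it there.
- **Disagreements along the way:**
  - The sideways offset measured from higher up was about 2 mm out, so I corrected it close to the bed before the notch met the pin.
  - Touching down pressed the bed with 7 to 9 N for a moment before I eased off.

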